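# Prop open the cool box at the feed station

## Robot

A 6-joint arm with a two-finger parallel gripper is mounted at the origin on the work surface. World frame = base frame: x ahead of the robot, y to its left, z up, the work surface at z = 0. Lengths are in m, angles in degrees, forces in N, time in s.
With the tool pointing down it reaches from about 0.35 to 0.875 m from the base axis. Payload 4.2 kg.
Tool frame: the origin (TCP) lies on the front face of the gripper's body, between the roots of the fingers; the fingertips stand finger_overhang ahead of it and the grasp point (between the pads) lies 51 mm ahead of it (finger_overhang is the distance from the TCP to the fingertips, in m); z points along the fingers, y is the line along which they close (so a half turn about z gives the same grasp; the last joint's range is limited). The gripper opens to 87 mm and grips with 3 to 60 N. Pads are 19 mm wide; open, the fingers measure 117 mm over their backs; the gripper's body (75 mm by 190 mm) begins 51 mm behind the grasp point.
Start: joints at [-59.668, 22.042, 0.453, 0, -68.411, -14.817], TCP at [0.167, -0.602, 0.292] pointing down, gripper open.
Joint ranges: [-179.83, 179.83], [-69.29, 118.12], [-61.27, 80.66], [-181.25, 117.63], [-171.15, -9.14], [-177.46, 177.46]. Speed limits (degrees/s): [159.86, 159.86, 180, 180, 180, 180].

## Interface

Orientations are given as a 3x3 rotation matrix whose columns are the frame's x, y, z axes.
In Python, from station import sense, capture, camera_model, finish_job, finger_overhang gives the robot as it stands. The module is installed in compiled form; this text tells all that it offers.
- The arm moves only by the tool jog_arm, never from a script. Its argument "rows" is a list that holds one entry, the list of rows, each a list of 4 numbers: the shift along the tool's x, y, z in m, then the turn about the tool's z in rad. A call has 1 to 20 rows; each row shifts and turns the commanded pose from where the row before left it, along the tool's axes as they then stand; what a row does not reach is not made up. A row lasts 1/8 s, in which the tool goes at most 62.5 mm and 10.7 degrees, less where a joint would pass 70% of its speed; a pose out of reach is approached as far as the arm can. A call is refused whole if a number of a shift passes 0.0625 or a number of a turn 0.188, either way. A call with a gripper value outside its range is refused whole. "claw" is the opening, from 0 (shut) to 1 (fully open), set as the call begins (left out, the last holds). The fingers move at their own pace and stop on an object; the grip force is fixed at half the most. Time passes only in rows, so rows that do not move let the fingers close. It gives the time, the measured TCP pose, the force, the opening and the grip force at its end, in the units of the state.
- sense(): the state, without advancing time (a new reading comes with each control period).
- capture(name): name is "scene" or "side" or "wrist"; returns the picture (384x512x3 uint8, red, green, blue); there is no depth.
- camera_model(name): a dict with "fovy" (degrees; the focal length in pixels is half the picture's height over the tangent of half this angle, whatever the lens; pixels are square), "cx", "cy" (the principal point, pixels), "eye" and "rotation" of the camera in the world. Camera axes: x right, y down, z forward; pixel columns grow to the right and rows downward; lengths in m; the calibration is good to about 2 mm. A picture is of the moment at which its call begins: read the wrist's pose just before it. camera_model takes no time and is no camera call; for the wrist camera it gives the pose at the moment of the call.
- finish_job(): hands the job in; it is judged then, once.
The state is a dict: "time_s": time; "joints": joint angles; "joint_velocities": joint speeds; "effort": joint torques, N m; "tcp_pos": TCP position; "ee_rot": TCP orientation; "wrist_force": force on the tool from outside, world axes, zero at the start; "moment": the same for the moment, N m; "gripper_width": opening from 0.0 (shut) to 1.0 (fully open); "gripper_force": force on a finger pad.
Only numpy, scipy, OpenCV 4.12 (cv2) and the standard library are available. Lean on these libraries where they do the work, as an engineer would, in place of code of your own. Each camera call takes 0.05 s, during which the arm holds its last target. There are 200 camera calls.

## Task

Lift the cool box's lid by its handle, then take the prop rod on the lid's near side by its red peg, swing it down and let its foot drop fully home into the hole of the yellow strip, so that the lid stands propped open. Feel for the hole gently, sliding the foot along the strip: do not force the rod against the plastic, do not let the lid slam, leave the bottle, the can and the carton alone, and let go at the end.

Things in the scene. Friction and masses are not known exactly. Their poses are not given: they have to be found in the camera images.
- cool_box: Blue rigid cool box with a white lid, 260 (x) x 210 (y) x 140 mm to the rim, lid 30 mm thick on top; does not move. Origin: centre of its underside; z up. Its -x wall faces the robot and carries outside a rail with a yellow strip on top. The lid hinges along the +y rim and opens by raising its -y edge.
- lid (a joint): Opening angle of the lid, rad: 0 shut, grows as it opens, stop at 1.3. Stiff hinge: about 5 N at the handle raises it, and from about 0.6 up it stays where it is left, so pushing it down takes a few newtons too. The swung rod's foot clears the strip with the lid above about 0.85; with the foot in the hole the lid stands at 0.62 to 0.70.
- lid_handle (a point): Middle of the blue round bar handle, 12 mm thick, along the lid's x axis, clear for 54 mm either side; 34 mm beyond the lid's -y edge, free space below and round it, 244 mm from the hinge line. Axes as the lid's: x along the hinge, -y from hinge to handle, z out of the lid's top.
- lid_hinge (a point): Point on the lid's hinge line (the line runs along its x axis through this point), taken in the plane in which the rod swings: 14 mm outside the box's -x wall, 140 mm above the table.
- rod: Steel prop rod, 12 mm thick, 130 mm from pivot to foot tip, on the lid's -x side, swinging in a plane square to the hinge line. Origin: the pivot, 160 mm from the hinge line; its y axis runs to the foot. Starts folded along the lid, foot towards the hinge (or tipped up to 0.35 rad above that); stays at any angle; swings foot-down and away from the hinge to reach the strip.
- rod_peg (a point): Grip point on the red peg, a round bar of 14 mm diameter that sticks out of the rod by 80 mm along the rod's -x axis (away from the box, towards the robot), 95 mm from the pivot and 35 mm from the foot tip. The point is 52 mm out from the rod's centre line; the peg may turn between the fingers.
- rod_foot (a point): Tip of the rod's blunt foot: middle of its flat end face, 12 mm across.
- strip_middle (a point): Top face of the yellow strip (22 mm wide, along the box's y) outside the -x wall, 14 mm below the hinge's height, in the rod's plane. The strip is adjustable: its one hole (dark, 17 mm along y, 10 mm deep, midway along the 130 mm strip) lies anywhere up to 25 mm either way in y from this fixed point, which does not show where. 30 N from the rod spoils the plastic.
- bottle: Loose drink bottle, 68 mm diameter, 170 mm tall, standing on the table; origin at the centre of its underside. A bystander.
- can: Loose drink can, 66 mm diameter, 115 mm tall, standing on the table; origin at the centre of its underside. A bystander.
- bar_box: Loose carton of snack bars, 100 x 140 x 50 mm, lying on the table; origin at the centre of its underside. A bystander.

How it is judged:
By the outcome, as a careful person would: the job done as asked, in the order asked, and still so for the second after the job is handed in, with the robot touching nothing.
It also fails if it takes over 70 s, if anything falls off the work surface, if the arm or the gripper's body presses on something with over 40 N, if the wrist force passes 120 N, or if a joint passes its speed limit or range.

## Working session

There is one attempt and no reset: what is moved stays moved. The work goes in short steps, Python scripts to look and compute and a tool call to move; the robot and the scene stay as the last step left them, time stands still between calls to the robot, and variables do not carry over. Pictures are saved under pics/ and viewed, at most 10 in all, crops included, and the job is handed in when it is done.

Besides the shell and the picture viewer there is one more tool, called after "Request:" by a JSON object that holds its "method" and its "body", one argument or row to a line. jog_arm: Moves the arm, as the interface text tells. Its arguments: {"type":"object","properties":{"rows":{"type":"array"},"claw":{"type":"number"}},"required":["rows"]}

```bash
mkdir -p pics
python3 - <<'E'
from station import *
import cv2,numpy as np
s=sense();print(s['tcp_pos'],np.round(s['ee_rot'],3).tolist(),finger_overhang)
ims=[]
for n in('scene','side'):
    im=capture(n);np.save(n+'.npy',im);m=camera_model(n);print(n,m)
    cv2.imwrite('pics/%s0.png'%n,cv2.resize(im[:,:,::-1],(800,600),interpolation=cv2.INTER_CUBIC))
E
```

```text
[ 0.16711176 -0.6017855   0.29116022] [[-0.964, -0.267, -0.001], [-0.267, 0.964, 0.002], [0.0, 0.002, -1.0]] 0.0697
scene {'fovy': 57.89759071847927, 'cx': 248.44361625497774, 'cy': 189.71499581526822, 'eye': array([ 1.13769829, -0.63650804,  0.8406827 ]), 'rotation': array([[ 0.77360473,  0.40163163, -0.49013034],
       [ 0.63341833, -0.51186322,  0.58032514],
       [-0.01780276, -0.75939982, -0.65038064]])}
side {'fovy': 49.23036074387429, 'cx': 254.18172344497415, 'cy': 179.47743347421985, 'eye': array([-0.11627747,  0.76660382,  0.88833862]), 'rotation': array([[-0.73974306, -0.39631517,  0.54379637],
       [-0.6728651 ,  0.44254961, -0.59279204],
       [-0.00572439, -0.80441539, -0.59403965]])}
```

View pics/scene0.png

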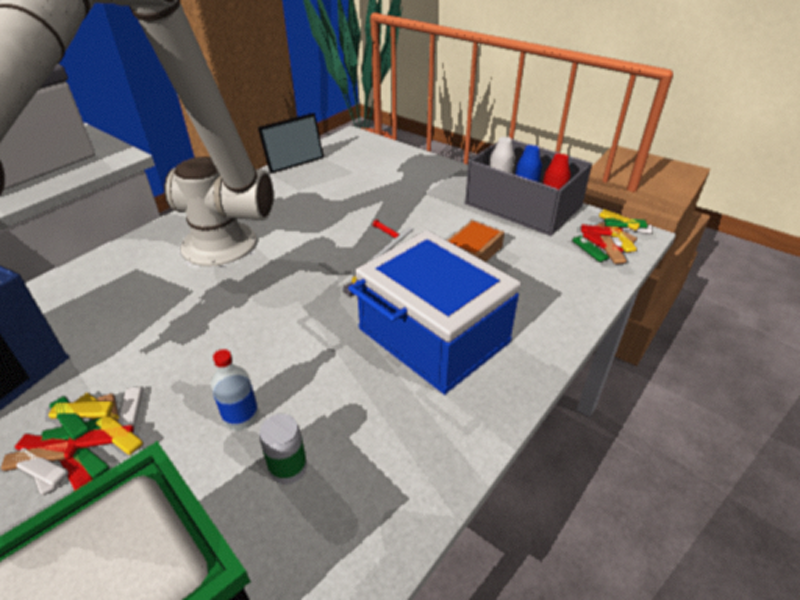

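View pics/side0.png

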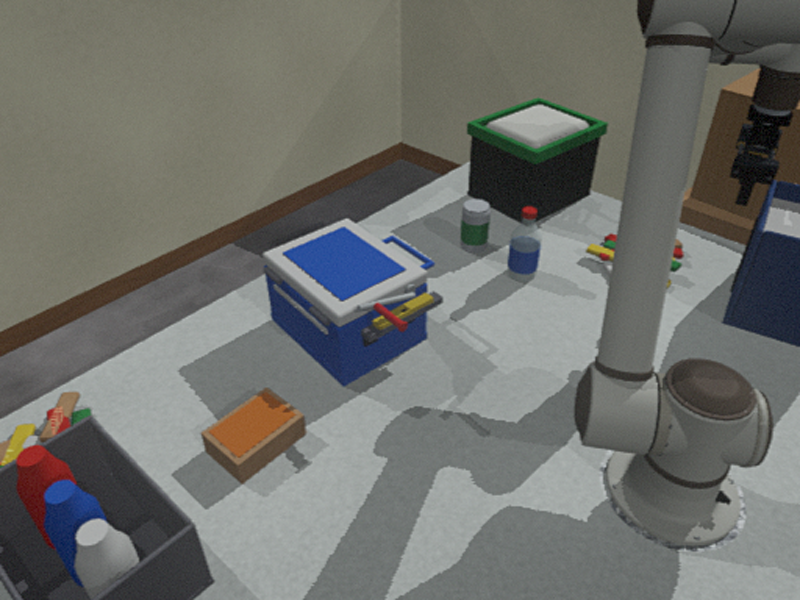

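The scene view shows the box, with the handle at (352-403, 285-315) on the robot's right. The side view shows the red peg at (375-405, 308-325) and the yellow strip at (365-440, 298-338). Next I measure these by colour.

```bash
cat > h.py <<'E'
from station import *
import cv2,numpy as np
def ray(m,uv):
    f=192/np.tan(np.radians(m['fovy']/2));d=np.array([(uv[0]-m['cx'])/f,(uv[1]-m['cy'])/f,1.])
    d=m['rotation']@d;return np.array(m['eye']),d/np.linalg.norm(d)
def onz(m,uv,z):
    e,d=ray(m,uv);return e+d*(z-e[2])/d[2]
def proj(m,p):
    f=192/np.tan(np.radians(m['fovy']/2));c=m['rotation'].T@(np.array(p)-m['eye']);return np.array([m['cx']+f*c[0]/c[2],m['cy']+f*c[1]/c[2]])
def mid(a,b):
    (e,d),(g,h)=a,b;t=np.linalg.lstsq(np.c_[d,-h],g-e,rcond=None)[0];p,q=e+d*t[0],g+h*t[1];return (p+q)/2,np.linalg.norm(p-q)
def mask(im,col):
    H=cv2.cvtColor(im,cv2.COLOR_RGB2HSV);r={'blue':((105,120,60),(130,255,255)),'red':((0,150,60),(6,255,255)),'yel':((22,120,60),(35,255,255))}[col]
    m=cv2.inRange(H,*r)
    if col=='red': m|=cv2.inRange(H,(174,150,60),(180,255,255))
    return m
E
python3 - <<'E'
from h import *
for n,rg in(('scene',(215,140,340,255)),('side',(160,130,290,250))):
    im=np.load(n+'.npy');m=camera_model(n);x0,y0,x1,y1=rg
    for c in('blue','red','yel'):
        k=np.zeros((384,512),np.uint8);k[y0:y1,x0:x1]=mask(im,c)[y0:y1,x0:x1]
        cs,_=cv2.findContours(k,cv2.RETR_EXTERNAL,cv2.CHAIN_APPROX_NONE)
        for q in sorted(cs,key=cv2.contourArea)[::-1][:3]:
            if cv2.contourArea(q)<12: continue
            b=cv2.boxPoints(cv2.minAreaRect(q))
            print(n,c,cv2.contourArea(q),np.round(b).tolist())
            if c=='blue':
                P=np.array([onz(m,p[0],.17)[:2] for p in q],np.float32);r=cv2.minAreaRect(P*1000);print('   z.17 rect',np.round(r[0],1),np.round(r[1],1),round(r[2],1))
    cv2.imwrite(f'pics/{n}1.png',cv2.resize(im[y0:y1,x0:x1,::-1],None,fx=6.1 if n=='side' else 5,fy=6.1 if n=='side' else 5,interpolation=cv2.INTER_CUBIC)[:600,:800])
E
```

```text
scene blue 3000.0 [[217.0, 245.0], [223.0, 178.0], [331.0, 188.0], [325.0, 255.0]]
   z.17 rect [744.6 -73.5] [323.2 259.1] 29.9
scene blue 1805.5 [[241.0, 172.0], [261.0, 141.0], [319.0, 179.0], [299.0, 210.0]]
   z.17 rect [662.9  75. ] [147.8 198.6] 82.1
scene red 45.0 [[238.0, 143.0], [240.0, 140.0], [255.0, 149.0], [253.0, 152.0]]
side blue 2125.5 [[158.0, 232.0], [171.0, 177.0], [275.0, 201.0], [263.0, 256.0]]
   z.17 rect [565.2 177. ] [208.9 319.3] 81.9
side blue 1784.5 [[181.0, 162.0], [206.0, 131.0], [258.0, 172.0], [233.0, 203.0]]
   z.17 rect [664.5  72.2] [149.4 199. ] 81.7
side blue 86.0 [[178.0, 183.0], [181.0, 179.0], [200.0, 196.0], [197.0, 199.0]]
   z.17 rect [646.8 205.3] [ 15.  102.6] 82.4
side red 71.0 [[238.0, 199.0], [241.0, 194.0], [260.0, 206.0], [257.0, 211.0]]
side yel 152.0 [[251.0, 198.0], [274.0, 186.0], [277.0, 192.0], [254.0, 205.0]]
side yel 46.0 [[238.0, 205.0], [245.0, 200.0], [249.0, 207.0], [242.0, 211.0]]
```

View pics/side1.png

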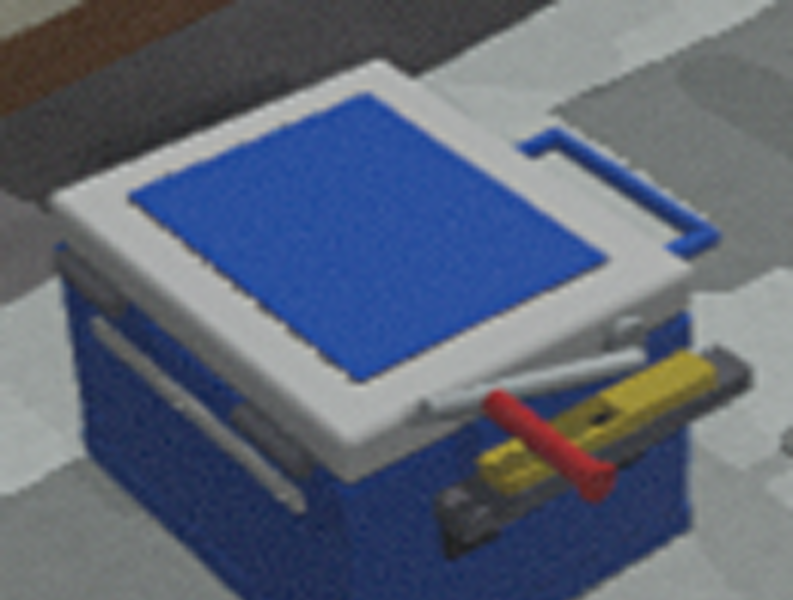

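View pics/scene1.png

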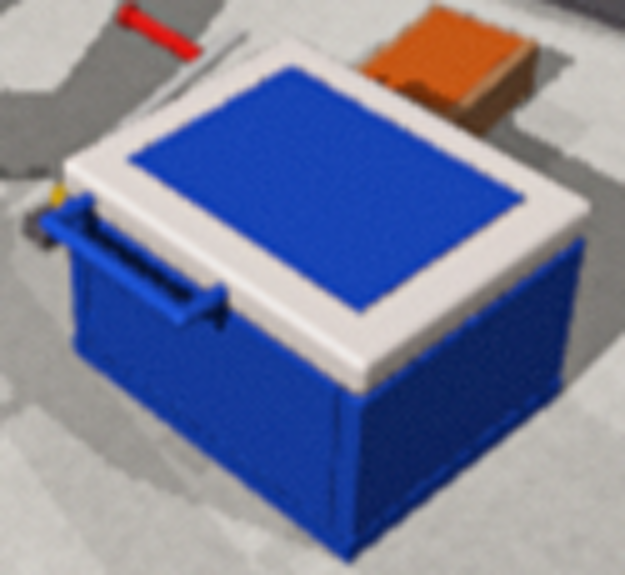

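Both views agree on the lid: centre about (664, 74) mm, yaw about -8°. The crops show the handle bar, the peg, the rod, and even the hole (a dark spot at side crop (603, 413)). I'll triangulate these in the box frame.

Run:
```python
from h import *
S,C=camera_model('side'),camera_model('scene')
a=np.radians(-8.2);R=np.array([[np.cos(a),-np.sin(a),0],[np.sin(a),np.cos(a),0],[0,0,1]]);o=np.array([.6637,.0736,0])
s=lambda u,v:(160+u/6.1,130+v/6.1); c=lambda u,v:(215+u/5,140+v/5)
def two(n,p,q):
    x,e=mid(ray(S,s(*p)),ray(C,c(*q)));print(n,np.round(x*1e3,1),'gap',round(e*1e3,1),'box',np.round(R.T@(x-o)*1e3,1))
two('handle far',(557,135),(187,315));two('handle near',(710,238),(50,220))
two('peg tip',(598,482),(125,15));two('peg root',(492,400),(197,52))
two('lid +x-y',(690,268),(68,165)) if 0 else 0
for n,p,z in(('hole',(600,415),.126),('strip r',(703,358),.126),('strip l',(486,470),.126),('lid corner -x+y',(350,445),.17),('lid -x-y',(690,268),.17),('lid +x+y',(55,195),.17),('lid +x-y',(378,60),.17)):
    print(n,np.round((R.T@(onz(S,s(*p),z)-o))*1e3,1))
for n,p,z in(('lid +x-y',(362,385),.17),('lid -x-y',(68,160),.17),('lid +x+y',(588,205),.17),('lid -x+y',(285,38),.17)):
    print(n,np.round((R.T@(onz(C,c(*p),z)-o))*1e3,1))
def plane(n,p):
    e,d=ray(S,s(*p));e=R.T@(e-o);d=R.T@d;print(n,np.round((e+d*(-.144-e[0])/d[0])*1e3,1))
plane('pivot',(628,330));plane('foot',(425,412))
st=sense();print(st['tcp_pos'],np.degrees(np.arctan2(st['ee_rot'][1,1],st['ee_rot'][0,1])))
```

```text
handle far [664.9 -66.4 155.2] gap 7.8 box [  21.2 -138.4  155.2]
handle near [543.4 -49.2 154. ] gap 5.3 box [-101.5 -138.7  154. ]
peg tip [446.9 139.8 169.2] gap 1.8 box [-224.    34.6  169.2]
peg root [518.2 131.7 171.8] gap 2.1 box [-152.3   36.8  171.8]
hole [-149.   -30.6  126. ]
strip r [-147.4  -97.4  126. ]
strip l [-146.1   35.6  126. ]
lid corner -x+y [-136.1  102.2  170. ]
lid -x-y [-132.3 -101.1  170. ]
lid +x+y [119.6 101.6 170. ]
lid +x-y [121.3 -99.9 170. ]
lid +x-y [ 141.8 -115.4  170. ]
lid -x-y [-122.1 -102.2  170. ]
lid +x+y [131.5  97.6 170. ]
lid -x+y [-123.9   94.9  170. ]
pivot [-144.   -52.   163.2]
foot [-144.    66.6  175.1]
[ 0.16711779 -0.60182852  0.29124763] 105.50697443672
```

Request:
{"method": "jog_arm", "body": {
  "rows": [
    [[0,0,-0.015,0.138],[0,0,-0.015,0.138],[0,0,-0.01,0.138],[0,0,0,0]]
  ],
  "claw": 0.35
}}

```text
time_s: 0.6
tcp_pos: [0.1673, -0.6023, 0.3326]
ee_rot: [[-0.99, 0.141, 0.001], [0.141, 0.99, -0.001], [-0.001, -0.001, -1.0]]
wrist_force: [-0.1, 0.1, -0.7]
gripper_width: 0.629
gripper_force: 0.0
```

```bash
cat >> h.py <<'E'
a=np.radians(-8.2);R=np.array([[np.cos(a),-np.sin(a),0],[np.sin(a),np.cos(a),0],[0,0,1]]);o=np.array([.6637,.0736,0])
def go(t): # box-frame TCP target -> tool shift
    s=sense();p=R@np.array(t)+o;print('box tcp',np.round(R.T@(s['tcp_pos']-o),4),'shift',np.round(s['ee_rot'].T@(p-s['tcp_pos']),4),'yaw',np.degrees(np.arctan2(s['ee_rot'][1,1],s['ee_rot'][0,1])),'F',np.round(R.T@s['wrist_force'],1),'w',s['gripper_width'],s['gripper_force'],'j',np.round(s['joints'],0),s['time_s'])
E
python3 -c "
from h import *
go((-.04,-.139,.33))"
```

```text
box tcp [-0.3949 -0.7398  0.3326] shift [-0.3559  0.6003  0.0024] yaw 81.88829775875577 F [-0.1  0.1 -0.7] w 0.62865220639912 0.0 j [-60.  21.   4.  -0. -73. -38.] 0.6
```

Request:
{"method": "jog_arm", "body": {
  "rows": [
    [[-0.0222,0.0375,0,0],[-0.0222,0.0375,0,0],[-0.0222,0.0375,0,0],[-0.0222,0.0375,0,0],[-0.0222,0.0375,0,0],[-0.0222,0.0375,0,0],[-0.0222,0.0375,0,0],[-0.0222,0.0375,0,0],[-0.0222,0.0375,0,0],[-0.0222,0.0375,0,0],[-0.0222,0.0375,0,0],[-0.0222,0.0375,0,0],[-0.0222,0.0375,0,0],[-0.0222,0.0375,0,0],[-0.0222,0.0375,0,0],[-0.0222,0.0375,0,0],[0,0,0,0],[0,0,0,0]]
  ]
}}

```text
time_s: 2.85
tcp_pos: [0.6039, -0.0591, 0.3313]
ee_rot: [[-0.99, 0.141, -0.002], [0.141, 0.99, -0.0], [0.002, -0.0, -1.0]]
wrist_force: [-0.3, -0.5, 0.4]
gripper_width: 0.349
gripper_force: 0.0
```

```bash
python3 -c "
from h import *
go((-.04,-.139,.33))
m=camera_model('wrist');im=capture('wrist');cv2.imwrite('pics/w0.png',im[:,:,::-1])
for p in((-.04,-.139,.155),(-.1,-.139,.155),(.02,-.139,.155),(-.13,-.105,.17),(-.196,.036,.17)): print(p,proj(m,R@np.array(p)+o))
"
```

```text
box tcp [-0.0403 -0.1399  0.3313] shift [-0.0003  0.0009  0.0013] yaw 81.87898773135603 F [-0.3 -0.5  0.4] w 0.349010228781372 0.0 j [  10.   19.    1.   -0.  -73. -108.] 2.85
(-0.04, -0.139, 0.155) [255.25200589 191.47583607]
(-0.1, -0.139, 0.155) [255.40593249 131.11551157]
(0.02, -0.139, 0.155) [255.11565229 244.94513372]
(-0.13, -0.105, 0.17) [294.60406231  97.15387478]
(-0.196, 0.036, 0.17) [473.5109338   10.56337035]
```

View pics/w0.png

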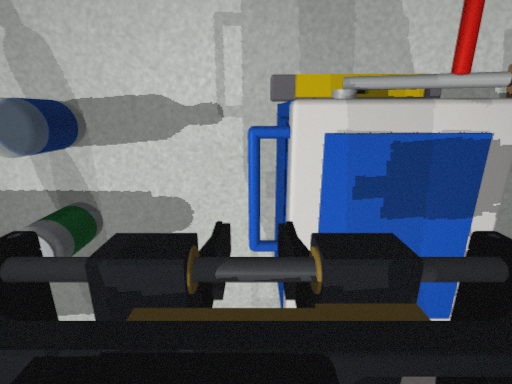

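The wrist view shows the handle bar at column 255, rows 128-246, as predicted. I'll descend onto it.

Request:
{"method": "jog_arm", "body": {
  "rows": [
    [[0,0.0,0.02,0],[0,0,0.02,0],[0,0,0.02,0],[0,0,0.02,0],[0,0,0.015,0],[0,0,0.015,0],[0,0,0.01,0],[0,0,0,0],[0,0,0,0]]
  ],
  "claw": 0.28
}}

```text
time_s: 4.03
tcp_pos: [0.6048, -0.059, 0.2128]
ee_rot: [[-0.99, 0.142, 0.001], [0.142, 0.99, -0.0], [-0.001, 0.0, -1.0]]
wrist_force: [-0.4, 0.4, -0.2]
gripper_width: 0.281
gripper_force: 0.0
```

Request:
{"method": "jog_arm", "body": {
  "rows": [
    [[0,0,0,0],[0,0,0,0],[0,0,0,0],[0,0,0,0]]
  ],
  "claw": 0
}}

```text
time_s: 4.53
tcp_pos: [0.6046, -0.0592, 0.2127]
ee_rot: [[-0.99, 0.143, 0.001], [0.143, 0.99, -0.0], [-0.001, -0.0, -1.0]]
wrist_force: [0.2, -1.4, 2.3]
gripper_width: 0.131
gripper_force: 30.0
```

Run:
```python
from h import *
go((-.04,-.139,.21))
# arc path of handle about hinge (y .105, z .140), r 244,+15
p0=None
for k in range(0,18):
    t=k*0.06; y=.105-.244*np.cos(t)+.015*np.sin(t); z=.14+.244*np.sin(t)+.015*np.cos(t)
    if p0: print(round(t,2),np.round([0,y-p0[0],-(z-p0[1])],4).tolist())
    p0=(y,z)
```

```text
box tcp [-0.0396 -0.1399  0.2127] shift [0.0004 0.0009 0.0027] yaw 81.80610733040527 F [ 0.4 -1.4  2.3] w 0.13087358582092048 30.003072917461395 j [  10.   24.   -8.    0.  -57. -108.] 4.525
0.06 [0.0, 0.0013, -0.0146]
0.12 [0.0, 0.0022, -0.0145]
0.18 [0.0, 0.0031, -0.0143]
0.24 [0.0, 0.0039, -0.0141]
0.3 [0.0, 0.0048, -0.0139]
0.36 [0.0, 0.0056, -0.0136]
0.42 [0.0, 0.0064, -0.0132]
0.48 [0.0, 0.0072, -0.0128]
0.54 [0.0, 0.0079, -0.0123]
0.6 [0.0, 0.0087, -0.0118]
0.66 [0.0, 0.0094, -0.0113]
0.72 [0.0, 0.01, -0.0107]
0.78 [0.0, 0.0106, -0.0101]
0.84 [0.0, 0.0112, -0.0094]
0.9 [0.0, 0.0118, -0.0088]
0.96 [0.0, 0.0123, -0.008]
1.02 [0.0, 0.0127, -0.0073]
```

Request:
{"method": "jog_arm", "body": {
  "rows": [
    [[0,0.0013,-0.0146,0],[0,0.0022,-0.0145,0],[0,0.0031,-0.0143,0],[0,0.0039,-0.0141,0],[0,0.0048,-0.0139,0],[0,0.0056,-0.0136,0],[0,0,0,0]]
  ]
}}

```text
time_s: 5.4
tcp_pos: [0.6074, -0.0385, 0.2993]
ee_rot: [[-0.99, 0.142, 0.002], [0.142, 0.99, -0.001], [-0.002, -0.001, -1.0]]
wrist_force: [0.4, -4.0, 2.1]
gripper_width: 0.127
gripper_force: 30.0
```

Request:
{"method": "jog_arm", "body": {
  "rows": [
    [[0,0.0064,-0.0132,0],[0,0.0072,-0.0128,0],[0,0.0079,-0.0123,0],[0,0.0087,-0.0118,0],[0,0.0094,-0.0113,0],[0,0.01,-0.0107,0],[0,0.0106,-0.0101,0],[0,0.0112,-0.0094,0],[0,0.0118,-0.0088,0],[0,0.0123,-0.008,0],[0,0.0127,-0.0073,0],[0,0,0,0],[0,0,0,0]]
  ]
}}

```text
time_s: 7.02
tcp_pos: [0.622, 0.0669, 0.4176]
ee_rot: [[-0.99, 0.143, 0.004], [0.143, 0.99, -0.003], [-0.004, -0.003, -1.0]]
wrist_force: [-3.8, -3.8, 10.3]
gripper_width: 0.121
gripper_force: 30.0
```

Run:
```python
from h import *
go((-.04,-.139,.21));
s=sense();p=R.T@(s['tcp_pos']-o)+[0,0,-.058]; print(p, 'r',np.hypot(p[1]-.105,p[2]-.14),'ang',np.arctan2(p[2]-.14,.105-p[1])-.061)
im=capture('side');np.save('side2.npy',im);cv2.imwrite('pics/s2.png',cv2.resize(im[100:250,150:350,::-1],(800,600),interpolation=cv2.INTER_CUBIC))
```

```text
box tcp [-0.0403 -0.0126  0.4176] shift [ 0.0005 -0.1258  0.208 ] yaw 81.78162955317906 F [-3.2 -4.3 10.3] w 0.12076704735186164 30.008560717105865 j [  21.   19.   13.    0.  -84. -119.] 7.025
[-0.04030314 -0.01261035  0.35964261] r 0.24914869359625966 ang 1.0181829362316848
```

View pics/s2.png

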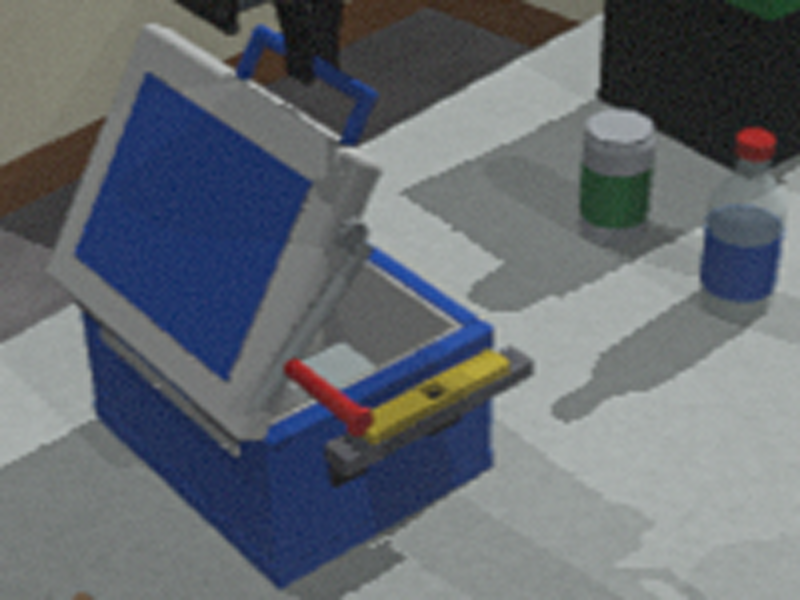

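The lid is open at about 1.0 rad. The peg runs from crop (292, 368) to (365, 418) and the hole is at (433, 388). I'll release, retreat upward and compute the peg position.

Request:
{"method": "jog_arm", "body": {
  "rows": [
    [[0,0,0,0],[0,0,0,0],[0,0,-0.01,0],[0,0,-0.02,0],[0,0,-0.03,0],[0,0,-0.03,0],[0,0,0,0]]
  ],
  "claw": 0.3
}}

```text
time_s: 7.95
tcp_pos: [0.6232, 0.0691, 0.5061]
ee_rot: [[-0.99, 0.142, 0.006], [0.142, 0.99, 0.002], [-0.005, 0.003, -1.0]]
wrist_force: [-0.5, -0.3, -0.6]
gripper_width: 0.299
gripper_force: 0.0
```

Run:
```python
from h import *
im=capture('side');S=camera_model('side');C=camera_model('scene');ic=capture('scene')
f=lambda u,v:(150+u/4,100+v/4)
def plane(n,p,x):
    e,d=ray(S,p);e=R.T@(e-o);d=R.T@d;q=(e+d*(x-e[0])/d[0]);print(n,np.round(q*1e3,1));return q
print('moved px',np.abs(im[140:250,160:250].astype(int)-np.load('side2.npy')[140:250,160:250]).mean())
plane('tip',f(365,418),-.224);plane('root',f(292,367),-.150);plane('pivot',f(350,237),-.150)
print('hole',np.round(R.T@(onz(S,f(433,388),.126)-o)*1e3,1),'strip c',np.round(R.T@(onz(S,((f(497,356)[0]+f(372,430)[0])/2,(f(497,356)[1]+f(372,430)[1])/2),.126)-o)*1e3,1))
for n,i,(x0,y0,x1,y1) in(('side',im,(200,175,260,220)),('scene',ic,(220,110,300,170))):
    k=np.zeros((384,512),np.uint8);k[y0:y1,x0:x1]=mask(i,'red')[y0:y1,x0:x1];c=max(cv2.findContours(k,0,1)[0],key=cv2.contourArea)
    r=cv2.minAreaRect(c);b=cv2.boxPoints(r);print(n,r,);b=b[np.argsort(b[:,0])];L,Rr=(b[0]+b[1])/2,(b[2]+b[3])/2
    if n=='side': a1=(Rr,L)
    else: a2=(L,Rr)
for q,w in zip(a1,a2):
    x,e=mid(ray(S,q),ray(C,w));print(np.round(R.T@(x-o)*1e3,1),e)
go((-.2,.07,.4))
```

```text
moved px 3.38989898989899
tip [-224.    88.3  213.5]
root [-150.    91.1  211. ]
pivot [-150.    40.2  291.3]
hole [-145.1  -33.4  126. ] strip c [-150.2  -30.5  126. ]
side ((231.06930541992188, 198.90187072753906), (25.085721969604492, 6.39157247543335), 35.21759033203125)
scene ((254.5, 128.5), (1.4142135381698608, 0.0), -135.0)
[-219.4   91.9  207.6] 0.011405287214892932
[-177.    92.   225.7] 0.04011814984437576
box tcp [-0.0398 -0.0102  0.5025] shift [0.16   0.0802 0.1027] yaw 81.8211075582853 F [ 0.5 -0.1 -0.7] w 0.29950139692951266 0.0 j [  21.   19.   26.   -0.  -96. -119.] 8.05
```

Request:
{"method": "jog_arm", "body": {
  "rows": [
    [[0.02,0.0125,0,0],[0.02,0.0125,0,0],[0.02,0.0125,0,0],[0.02,0.0125,0,0],[0.02,0.0125,0,0],[0.02,0.0125,0,0],[0.02,0.0125,0,0],[0.02,0.0125,0,0],[0,0,0.02,0],[0,0,0.03,0],[0,0,0.03,0],[0,0,0.03,0],[0,0,0.02,0],[0,0,0,0],[0,0,0,0]]
  ],
  "claw": 0.6
}}

```text
time_s: 9.93
tcp_pos: [0.4789, 0.1906, 0.3734]
ee_rot: [[-0.99, 0.143, 0.001], [0.143, 0.99, -0.0], [-0.001, 0.0, -1.0]]
wrist_force: [-0.2, 0.3, -0.8]
gripper_width: 0.598
gripper_force: 0.0
```

Run:
```python
from h import *
go((-.2,.09,.265))
m=camera_model('wrist');im=capture('wrist');cv2.imwrite('pics/w1.png',im[:,:,::-1])
for p in((-.224,.09,.212),(-.2,.09,.212),(-.15,.09,.212),(-.144,-.032,.126)): print(p,proj(m,R@np.array(p)+o))
```

```text
box tcp [-0.1996  0.0895  0.3734] shift [0.0005 0.0005 0.1084] yaw 81.80306280697855 F [-0.3  0.2 -0.8] w 0.5982353783887058 0.0 j [  40.    8.   -7.    0.  -75. -138.] 9.925
(-0.224, 0.09, 0.212) [254.81327688 170.25667283]
(-0.2, 0.09, 0.212) [254.7944434  194.71809868]
(-0.15, 0.09, 0.212) [254.75816576 241.8364732 ]
(-0.144, -0.032, 0.126) [162.11532782 216.22082511]
```

View pics/w1.png

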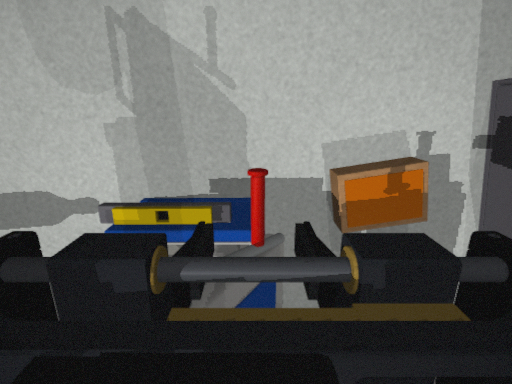

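The peg is at column 258 (y about 92 mm) and the hole is at (162, 216), matching the estimate y = -32 mm.

Request:
{"method": "jog_arm", "body": {
  "rows": [
    [[0,0.002,0.02,0],[0,0,0.02,0],[0,0,0.02,0],[0,0,0.02,0],[0,0,0.015,0],[0,0,0.012,0],[0,0,0,0],[0,0,0,0]]
  ]
}}

```text
time_s: 10.98
tcp_pos: [0.4794, 0.1928, 0.2667]
ee_rot: [[-0.99, 0.142, 0.001], [0.142, 0.99, 0.001], [-0.001, 0.001, -1.0]]
wrist_force: [-1.0, 0.3, -0.5]
gripper_width: 0.598
gripper_force: 0.0
```

Request:
{"method": "jog_arm", "body": {
  "rows": [
    [[0,0,0,0],[0,0,0,0],[0,0,0,0],[0,0,0,0],[0,0,0,0]]
  ],
  "claw": 0
}}

```text
time_s: 11.6
tcp_pos: [0.4791, 0.1932, 0.2657]
ee_rot: [[-0.99, 0.143, 0.001], [0.143, 0.99, 0.002], [-0.0, 0.002, -1.0]]
wrist_force: [-0.4, 3.1, -1.3]
gripper_width: 0.153
gripper_force: 30.0
```

Run:
```python
from h import *
go((-.2,.092,.265))
s=sense();g=(R.T@(s['tcp_pos']-o))[1:];im=capture('side');S=camera_model('side')
k=mask(im,'red')[170:225,195:265];print('red',cv2.countNonZero(k))
# peg path: pivot fixed at phi; peg (y,z) rel. hinge
peg=np.array([g[0],g[1]-.053]);H=np.array([.105,.14])
d=np.linalg.norm(peg-H);print('peg',peg,'d',d)
# pivot from two circles, r160 & 95
v=(peg-H)/d;x=(d*d+.16**2-.095**2)/2/d;h=np.sqrt(.16**2-x*x);n=np.array([-v[1],v[0]])
for sg in(1,-1):
    P=H+x*v+sg*h*n;print('pivot',P,'phi',np.arctan2(P[1]-.14,.105-P[0]))
```

```text
box tcp [-0.1998  0.0921  0.2657] shift [ 0.0002 -0.0001  0.0007] yaw 81.78828355520687 F [-0.8  3.  -1.3] w 0.1527558895137682 30.001823008060455 j [  40.   13.  -17.   -0.  -60. -138.] 11.6
red 50
peg [0.0920687  0.21267288] d 0.07381440333163393
pivot [0.02192613 0.27674331] phi 1.024868033754779
pivot [0.13580447 0.29700664] phi 1.7645339750129327
```

Run:
```python
import numpy as np
P=np.array([21.9,276.7]);q=None
for A in np.arange(-42.4,-100,-4):
    t=np.radians(A);p=P+95*np.array([np.cos(t),np.sin(t)])
    if q is not None: print(round(A,1),np.round(p,1),'shift y,z(tool) mm',round(p[0]-q[0],1),round(q[1]-p[1],1),'d',round(np.hypot(p[0]-105,p[1]-140),1))
    q=p
```

```text
-46.4 [ 87.4 207.9] shift y,z(tool) mm -4.6 4.7 d 70.1
-50.4 [ 82.5 203.5] shift y,z(tool) mm -5.0 4.4 d 67.4
-54.4 [ 77.2 199.5] shift y,z(tool) mm -5.3 4.0 d 65.6
-58.4 [ 71.7 195.8] shift y,z(tool) mm -5.5 3.7 d 65.0
-62.4 [ 65.9 192.5] shift y,z(tool) mm -5.8 3.3 d 65.5
-66.4 [ 59.9 189.6] shift y,z(tool) mm -6.0 2.9 d 67.0
-70.4 [ 53.8 187.2] shift y,z(tool) mm -6.2 2.4 d 69.7
-74.4 [ 47.4 185.2] shift y,z(tool) mm -6.3 2.0 d 73.2
-78.4 [ 41.  183.6] shift y,z(tool) mm -6.4 1.6 d 77.5
-82.4 [ 34.5 182.5] shift y,z(tool) mm -6.5 1.1 d 82.4
-86.4 [ 27.9 181.9] shift y,z(tool) mm -6.6 0.6 d 87.8
-90.4 [ 21.2 181.7] shift y,z(tool) mm -6.6 0.2 d 93.6
-94.4 [ 14.6 182. ] shift y,z(tool) mm -6.6 -0.3 d 99.7
-98.4 [  8.  182.7] shift y,z(tool) mm -6.6 -0.7 d 106.0
```

Request:
{"method": "jog_arm", "body": {
  "rows": [
    [[0,-0.0046,0.0048,0],[0,0,0,0]]
  ]
}}

```text
time_s: 11.9
tcp_pos: [0.4784, 0.1876, 0.2612]
ee_rot: [[-0.99, 0.143, -0.0], [0.143, 0.99, -0.001], [-0.0, -0.001, -1.0]]
wrist_force: [1.2, 0.5, -0.5]
gripper_width: 0.151
gripper_force: 30.0
```

Force is small. I'll continue in short steps.

Request:
{"method": "jog_arm", "body": {
  "rows": [
    [[0,-0.005,0.0044,0],[0,-0.0053,0.004,0],[0,0,0,0]]
  ]
}}

```text
time_s: 12.28
tcp_pos: [0.4768, 0.1764, 0.2532]
ee_rot: [[-0.99, 0.143, -0.0], [0.143, 0.99, -0.002], [-0.0, -0.002, -1.0]]
wrist_force: [0.4, -2.7, 4.5]
gripper_width: 0.149
gripper_force: 30.0
```

Request:
{"method": "jog_arm", "body": {
  "rows": [
    [[0,-0.0055,0.0037,0],[0,0,0,0]]
  ]
}}

```text
time_s: 12.52
tcp_pos: [0.4761, 0.1714, 0.2493]
ee_rot: [[-0.99, 0.143, -0.0], [0.143, 0.99, -0.002], [-0.0, -0.002, -1.0]]
wrist_force: [-0.3, -4.1, 4.5]
gripper_width: 0.146
gripper_force: 30.0
```

Request:
{"method": "jog_arm", "body": {
  "rows": [
    [[0,-0.0058,0.0033,0],[0,0,0,0]]
  ]
}}

```text
time_s: 12.78
tcp_pos: [0.4754, 0.1665, 0.2454]
ee_rot: [[-0.99, 0.143, 0.0], [0.143, 0.99, 0.0], [-0.0, 0.0, -1.0]]
wrist_force: [1.2, -1.6, 2.0]
gripper_width: 0.149
gripper_force: 30.0
```

Request:
{"method": "jog_arm", "body": {
  "rows": [
    [[0,-0.006,0.0029,0],[0,-0.0062,0.0024,0],[0,0,0,0]]
  ]
}}

```text
time_s: 13.15
tcp_pos: [0.4739, 0.1576, 0.2379]
ee_rot: [[-0.99, 0.144, 0.002], [0.144, 0.99, 0.008], [-0.001, 0.008, -1.0]]
wrist_force: [3.3, 11.5, -12.2]
gripper_width: 0.15
gripper_force: 30.0
```

Request:
{"method": "jog_arm", "body": {
  "rows": [
    [[0,-0.0063,0.002,0],[0,-0.0064,0.0016,0],[0,0,0,0]]
  ]
}}

```text
time_s: 13.52
tcp_pos: [0.4727, 0.1503, 0.2316]
ee_rot: [[-0.99, 0.144, 0.004], [0.144, 0.989, 0.019], [-0.002, 0.019, -1.0]]
wrist_force: [5.2, 31.7, -27.9]
gripper_width: 0.148
gripper_force: 30.0
```

Run:
```python
from h import *
go((-.2,.041,.2366))
im=capture('side');cv2.imwrite('pics/s3.png',cv2.resize(im[100:250,150:350,::-1],(800,600),interpolation=cv2.INTER_CUBIC))
```

```text
box tcp [-0.2     0.0487  0.2316] shift [-0.     -0.0076 -0.0051] yaw 81.70200031974001 F [  0.6  32.1 -27.9] w 0.14827223820722676 30.015206336975098 j [  36.   13.  -22.   -1.  -54. -134.] 13.525
```

View pics/s3.png

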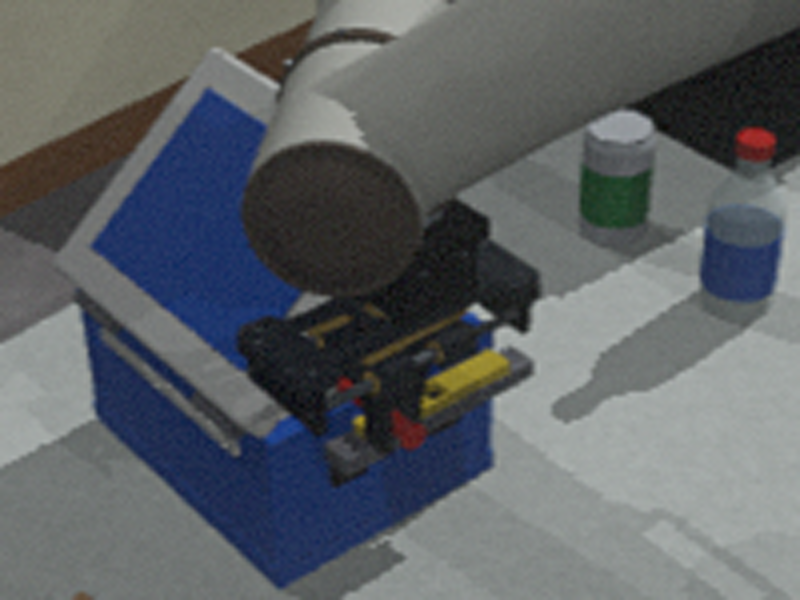

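The lid has been dragged partway down by the pull near the folded singularity, and the force is too high. I'll relax the command first, then check the lid angle from the lid corner at crop (215, 50).

Request:
{"method": "jog_arm", "body": {
  "rows": [
    [[0,0.004,0.0025,0],[0,0.0036,0.0025,0],[0,0,0,0]]
  ]
}}

```text
time_s: 13.95
tcp_pos: [0.4732, 0.1515, 0.2306]
ee_rot: [[-0.99, 0.142, 0.001], [0.142, 0.99, 0.004], [-0.001, 0.004, -1.0]]
wrist_force: [2.5, 7.7, -5.6]
gripper_width: 0.148
gripper_force: 30.0
```

Run:
```python
from h import *
S=camera_model('side')
for t in(.3,.4,.5,.6,.7,.8,.9,1.0,1.02):
    p=[.128,.105-.21*np.cos(t)+.03*np.sin(t),.14+.21*np.sin(t)+.03*np.cos(t)]
    u=proj(S,R@np.array(p)+o);print(t,np.round((u-[150,100])*4))
go((-.2,.0487,.2316))
```

```text
0.3 [266.  97.]
0.4 [254.  80.]
0.5 [240.  65.]
0.6 [225.  51.]
0.7 [207.  39.]
0.8 [187.  30.]
0.9 [166.  23.]
1.0 [143.  18.]
1.02 [138.  18.]
box tcp [-0.1997  0.0499  0.2306] shift [ 0.0003 -0.0012 -0.001 ] yaw 81.81659787340642 F [ 1.4  8.  -5.6] w 0.1476485954223734 29.999360740184784 j [  36.   13.  -22.   -0.  -55. -135.] 13.95
```

The lid stands at about 0.73 and the rod is just past the folded line. I'll plan the rest by two-link kinematics (hinge-pivot 160, pivot-peg 95): raise the lid a little while swinging, keeping the foot above the strip.

```bash
cat >> h.py <<'E'
Hn=np.array([.105,.14])
def fk(f,A):
    A=np.radians(A);P=Hn+.16*np.array([-np.cos(f),np.sin(f)]);u=np.array([np.cos(A),np.sin(A)]);return P+.095*u,P+.13*u
def ik(p):
    v=p-Hn;d=np.linalg.norm(v);b=np.arccos((d*d+.16**2-.095**2)/(2*d*.16));f=np.arctan2(v[1],-v[0])+b
    P=Hn+.16*np.array([-np.cos(f),np.sin(f)]);w=p-P;A=np.degrees(np.arctan2(w[1],w[0]));return f,A,fk(f,A)[1]
def st(off=.053):
    s=sense();b=R.T@(s['tcp_pos']-o);p=b[1:]-[0,off];f,A,ft=ik(p);F=R.T@s['wrist_force'];print('peg',np.round(p*1e3,1),'phi %.3f A %.1f'%(f,A),'foot',np.round(ft*1e3,1),'F',np.round(F,1),'t',round(s['time_s'],2));return p
def path(way,p):
    for f,A in way:
        q,ft=fk(f,A);print((f,A),'row',np.round([q[0]-p[0],p[1]-q[1]],4),'foot',np.round(ft*1e3));p=q
E
python3 - <<'E'
from h import *
p=st();path([(.8,-58),(.8,-62),(.8,-66),(.8,-70),(.82,-72.5),(.84,-75),(.86,-78),(.88,-81),(.9,-84),(.92,-87),(.94,-90),(.95,-93),(.95,-96)],p)
E
```

```text
peg [ 49.9 177.6] phi 0.774 A -51.4 foot [ 71.7 150.3] F [ 1.4  8.  -5.6] t 13.95
(0.8, -58) row [-0.006   0.0034] foot [ 62. 145.]
(0.8, -62) row [-0.0057  0.0033] foot [ 55. 140.]
(0.8, -66) row [-0.006   0.0029] foot [ 46. 136.]
(0.8, -70) row [-0.0061  0.0025] foot [ 38. 133.]
(0.82, -72.5) row [-0.0016 -0.0009] foot [ 35. 133.]
(0.84, -75) row [-0.0016 -0.001 ] foot [ 32. 134.]
(0.86, -78) row [-0.0024 -0.001 ] foot [ 28. 134.]
(0.88, -81) row [-0.0024 -0.0012] foot [ 23. 135.]
(0.9, -84) row [-0.0024 -0.0014] foot [ 19. 136.]
(0.92, -87) row [-0.0024 -0.0016] foot [ 15. 137.]
(0.94, -90) row [-0.0024 -0.0018] foot [ 11. 139.]
(0.95, -93) row [-0.0037 -0.0011] foot [  5. 140.]
(0.95, -96) row [-0.005  -0.0004] foot [ -2. 141.]
```

Request:
{"method": "jog_arm", "body": {
  "rows": [
    [[0,-0.006,0.0034,0],[0,0,0,0]]
  ]
}}

```text
time_s: 14.2
tcp_pos: [0.4724, 0.1469, 0.2261]
ee_rot: [[-0.99, 0.144, 0.002], [0.144, 0.99, 0.008], [-0.001, 0.008, -1.0]]
wrist_force: [3.1, 14.3, -13.1]
gripper_width: 0.149
gripper_force: 30.0
```

Request:
{"method": "jog_arm", "body": {
  "rows": [
    [[0,-0.0057,0.0033,0],[0,0,0,0]]
  ]
}}

```text
time_s: 14.45
tcp_pos: [0.4717, 0.1423, 0.2219]
ee_rot: [[-0.99, 0.144, 0.003], [0.144, 0.99, 0.01], [-0.001, 0.011, -1.0]]
wrist_force: [4.1, 19.0, -20.5]
gripper_width: 0.149
gripper_force: 30.0
```

Run:
```python
from h import *
st()
```

```text
peg [ 40.6 168.9] phi 0.724 A -54.3 foot [ 61.  140.4] F [  1.3  19.3 -20.5] t 14.45
```

Run:
```python
from h import *
S=camera_model('side')
def plane(n,p,x):
    e,d=ray(S,p);e=R.T@(e-o);d=R.T@d;q=(e+d*(x-e[0])/d[0]);print(n,np.round(q*1e3,1))
f=lambda u,v:(150+u/4,100+v/4)
plane('s3 tip',f(408,430),-.224);plane('s3 root bit',f(345,385),-.16)
st();im=capture('side');cv2.imwrite('pics/s4.png',cv2.resize(im[115:235,155:315,::-1],(800,600),interpolation=cv2.INTER_CUBIC))
```

```text
s3 tip [-224.    53.8  184.9]
s3 root bit [-160.    56.1  184. ]
peg [ 40.6 168.9] phi 0.724 A -54.3 foot [ 61.  140.4] F [  1.3  19.3 -20.5] t 14.45
```

View pics/s4.png

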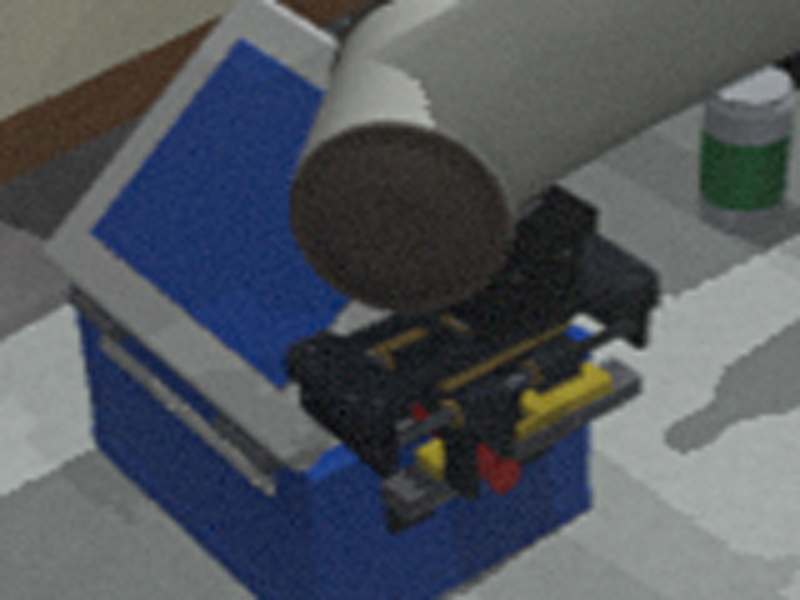

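The peg is about 13° past the fold. The lid is low, so the rod has poor leverage there. I'll relax and swing a little further, then let go, re-lift the lid by its handle and come back to the peg.

Request:
{"method": "jog_arm", "body": {
  "rows": [
    [[0,0.002,0.0035,0],[0,0,0,0]]
  ]
}}

```text
time_s: 14.75
tcp_pos: [0.4718, 0.1419, 0.2202]
ee_rot: [[-0.99, 0.143, 0.001], [0.143, 0.99, 0.004], [-0.001, 0.004, -1.0]]
wrist_force: [1.7, 9.1, -8.5]
gripper_width: 0.154
gripper_force: 30.0
```

Request:
{"method": "jog_arm", "body": {
  "rows": [
    [[0,-0.004,0.0035,0],[0,0,0,0]]
  ]
}}

```text
time_s: 15.0
tcp_pos: [0.4712, 0.1377, 0.2166]
ee_rot: [[-0.99, 0.143, 0.002], [0.143, 0.99, 0.005], [-0.001, 0.005, -1.0]]
wrist_force: [2.7, 9.0, -9.3]
gripper_width: 0.15
gripper_force: 30.0
```

Run:
```python
from h import *
st()
```

```text
peg [ 36.  163.6] phi 0.682 A -54.5 foot [ 56.3 135.1] F [ 1.4  9.3 -9.3] t 15.0
```

Request:
{"method": "jog_arm", "body": {
  "rows": [
    [[0,0.001,0.0015,0],[0,0,0,0],[0,0,0,0]]
  ]
}}

```text
time_s: 15.38
tcp_pos: [0.4713, 0.1378, 0.2161]
ee_rot: [[-0.99, 0.143, 0.001], [0.143, 0.99, 0.002], [-0.001, 0.003, -1.0]]
wrist_force: [1.3, 6.1, -4.9]
gripper_width: 0.149
gripper_force: 30.0
```

Request:
{"method": "jog_arm", "body": {
  "rows": [
    [[0,0,0,0],[0,0,0,0],[0,0,-0.02,0],[0,0,-0.04,0],[0,0,-0.05,0],[0,0,-0.06,0],[0,0,-0.06,0],[0,0,0,0]]
  ],
  "claw": 0.5
}}

```text
time_s: 16.38
tcp_pos: [0.4717, 0.1365, 0.4521]
ee_rot: [[-0.99, 0.143, 0.01], [0.143, 0.99, 0.005], [-0.009, 0.006, -1.0]]
wrist_force: [-0.1, -0.2, -0.4]
gripper_width: 0.496
gripper_force: 0.0
```

Run:
```python
from h import *
go((-.04,-.075,.45))
S=camera_model('side')
im=capture('side');W=capture('wrist');cv2.imwrite('pics/s5.png',cv2.resize(np.hstack([im[115:235,155:315,::-1],]),(800,600),interpolation=cv2.INTER_CUBIC))
for t in(.4,.5,.6,.7,.8):
    u=proj(S,R@np.array([.128,.105-.21*np.cos(t)+.03*np.sin(t),.14+.21*np.sin(t)+.03*np.cos(t)])+o);print(t,np.round((u-[155,115])*5))
```

```text
box tcp [-0.199   0.0349  0.4521] shift [-0.159  -0.1098  0.0029] yaw 81.7639625925646 F [-0.1 -0.2 -0.4] w 0.4962425119629458 0.0 j [  35.    4.   -1.    0.  -85. -133.] 16.375
0.4 [293.  25.]
0.5 [276.   6.]
0.6 [256. -11.]
0.7 [234. -26.]
0.8 [209. -37.]
```

View pics/s5.png

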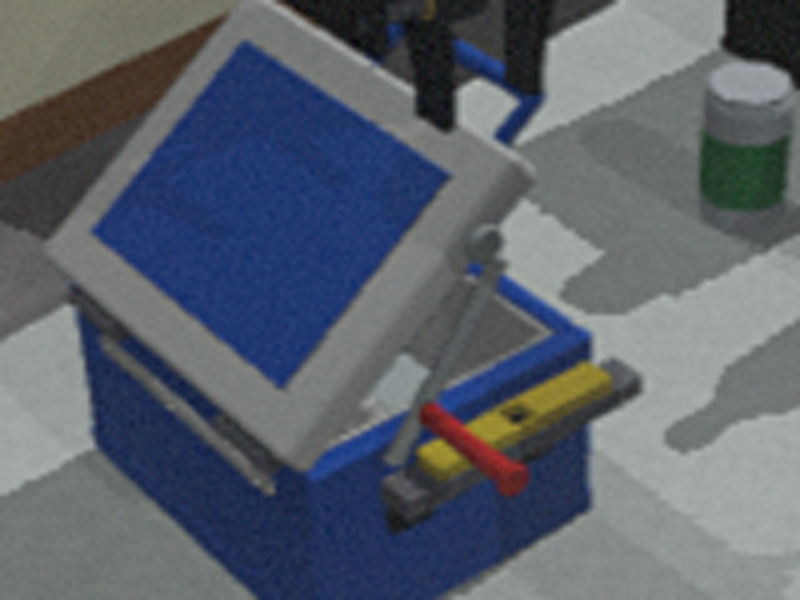

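The view shows the rod swung past the lid line: pivot knob at (485, 240), peg from (432, 412) to (515, 475), foot at (397, 460), hole at (517, 414). The lid's blue panel has corners at (245, 42), (450, 178), (285, 385) and (95, 230).

Run:
```python
from h import *
from scipy.optimize import least_squares
S=camera_model('side');f=lambda u,v:np.array((155+u/5,115+v/5))
def plane(n,p,x):
    e,d=ray(S,p);e=R.T@(e-o);d=R.T@d;q=(e+d*(x-e[0])/d[0]);print(n,np.round(q*1e3,1))
plane('pivot',f(485,243),-.150);plane('root',f(432,412),-.150);plane('tip',f(515,475),-.224);plane('foot',f(397,455),-.144)
for y in (.031,.033): pass
obs=[f(245,42),f(450,178),f(285,385),f(95,230)];loc=[(.0995,-.179),(-.0995,-.179),(-.0995,-.031),(.0995,-.031)]
def res(v):
    t=v[0];r=[]
    for (x,y),u in zip(loc,obs): r+=list(proj(S,R@np.array([x,.105+y*np.cos(t)+.03*np.sin(t),.14-y*np.sin(t)+.03*np.cos(t)])+o)-u)
    return r
q=least_squares(res,[.7]);print(q.x,np.round(q.fun,1))
```

```text
pivot [-150.    -7.5  256.9]
root [-150.    31.4  161.1]
tip [-224.    33.5  165.2]
foot [-144.    52.1  137.4]
[0.60984455] [ 0.5  0.1  0.1 -0.2 -1.1  0.1 -0.7 -0.1]
```

Request:
{"method": "jog_arm", "body": {
  "rows": [
    [[-0.02,-0.0151,0,0],[-0.02,-0.0151,0,0],[-0.02,-0.0151,0,0],[-0.02,-0.0151,0,0],[-0.02,-0.0151,0,0],[-0.02,-0.0151,0,0],[-0.02,-0.0151,0,0],[-0.02,-0.0151,0,0],[0,0,0.02,0],[0,0,0,0],[0,0,0,0]]
  ],
  "claw": 0.36
}}

```text
time_s: 17.85
tcp_pos: [0.612, -0.0055, 0.4263]
ee_rot: [[-0.99, 0.143, -0.001], [0.143, 0.99, -0.001], [0.001, -0.001, -1.0]]
wrist_force: [0.8, 0.8, 0.1]
gripper_width: 0.354
gripper_force: 0.0
```

Run:
```python
from h import *
go((-.04,-.0864,.347))
m=camera_model('wrist');im=capture('wrist');k=mask(im,'blue')
for p in((-.04,-.0864,.292),(-.08,-.0864,.292)): print(proj(m,R@np.array(p)+o))
for r in (130,150,170,190,200):
    c=np.where(k[r,180:330]>0)[0]+180;print(r,c[np.r_[True,np.diff(c)>1]] if len(c) else 0,c[np.r_[np.diff(c)>1,True]] if len(c) else 0)
```

```text
box tcp [-0.0399 -0.0857  0.4263] shift [-0.     -0.0006  0.0793] yaw 81.80616291661562 F [0.7 0.9 0.1] w 0.3536034342113349 0.0 j [  15.   18.   13.    0.  -85. -113.] 17.85
[253.72117066 204.51224355]
[253.70210191 158.77263989]
130 [240] [292]
150 [240 325] [264 329]
170 [241 323] [264 329]
190 [241 322] [263 329]
200 [241 321] [263 329]
```

Request:
{"method": "jog_arm", "body": {
  "rows": [
    [[0,-0.001,0.02,0],[0,0,0.02,0],[0,0,0.02,0],[0,0,0.015,0],[0,0,0.005,0],[0,0,0,0],[0,0,0,0]]
  ]
}}

```text
time_s: 18.77
tcp_pos: [0.6123, -0.0064, 0.3476]
ee_rot: [[-0.99, 0.143, 0.002], [0.143, 0.99, 0.0], [-0.002, 0.0, -1.0]]
wrist_force: [-0.1, -0.4, 0.3]
gripper_width: 0.358
gripper_force: 0.0
```

Request:
{"method": "jog_arm", "body": {
  "rows": [
    [[0,0,0,0],[0,0,0,0],[0,0,0,0],[0,0,0,0]]
  ],
  "claw": 0
}}

```text
time_s: 19.27
tcp_pos: [0.6124, -0.0046, 0.3453]
ee_rot: [[-0.99, 0.142, 0.0], [0.142, 0.99, 0.004], [0.0, 0.004, -1.0]]
wrist_force: [1.8, 5.2, -4.2]
gripper_width: 0.122
gripper_force: 30.0
```

Run:
```python
from h import *
go((-.04,-.0864,.347))
p0=None
for t in np.arange(.61,1.16,.06):
    y=.105-.244*np.cos(t)+.015*np.sin(t); z=.14+.244*np.sin(t)+.015*np.cos(t)
    if p0: print(round(t,2),np.round([0,y-p0[0],-(z-p0[1])],4).tolist())
    p0=(y,z)
```

```text
box tcp [-0.0397 -0.0847  0.3453] shift [ 0.0003 -0.0016 -0.0017] yaw 81.8322583752553 F [ 1.1  5.4 -4.2] w 0.1220587632347195 30.006164275109768 j [  15.   19.    4.   -0.  -75. -113.] 19.275
0.67 [0.0, 0.0095, -0.0112]
0.73 [0.0, 0.0101, -0.0106]
0.79 [0.0, 0.0107, -0.01]
0.85 [0.0, 0.0113, -0.0093]
0.91 [0.0, 0.0119, -0.0086]
0.97 [0.0, 0.0124, -0.0079]
1.03 [0.0, 0.0128, -0.0072]
1.09 [0.0, 0.0132, -0.0064]
1.15 [0.0, 0.0136, -0.0056]
```

Gripped. I'll lift to about 1.1.

Request:
{"method": "jog_arm", "body": {
  "rows": [
    [[0,0.0095,-0.0105,0],[0,0.0101,-0.0104,0],[0,0.0107,-0.01,0],[0,0.0113,-0.0093,0],[0,0.0119,-0.0086,0],[0,0.0124,-0.0079,0],[0,0.0128,-0.0072,0],[0,0.0132,-0.0064,0],[0,0,0,0],[0,0,0,0]]
  ]
}}

```text
time_s: 20.52
tcp_pos: [0.625, 0.0864, 0.4169]
ee_rot: [[-0.99, 0.141, -0.0], [0.141, 0.99, 0.003], [0.0, 0.003, -1.0]]
wrist_force: [2.5, 6.6, -12.0]
gripper_width: 0.125
gripper_force: 30.0
```

Request:
{"method": "jog_arm", "body": {
  "rows": [
    [[0,0,0,0],[0,0,0,0],[0,0,-0.01,0],[0,0,-0.02,0],[0,0,-0.02,0],[0,0,-0.02,0],[0,0,0,0]]
  ],
  "claw": 0.3
}}

```text
time_s: 21.4
tcp_pos: [0.6251, 0.0838, 0.4907]
ee_rot: [[-0.99, 0.143, 0.006], [0.143, 0.99, 0.001], [-0.006, 0.002, -1.0]]
wrist_force: [-0.2, -0.0, 0.7]
gripper_width: 0.301
gripper_force: 0.0
```

Run:
```python
from h import *
im=capture('side');S=camera_model('side');np.save('side6.npy',im)
x0,y0,x1,y1=165,160,270,225;k=np.zeros((384,512),np.uint8);k[y0:y1,x0:x1]=mask(im,'red')[y0:y1,x0:x1]
c=max(cv2.findContours(k,0,1)[0],key=cv2.contourArea);r=cv2.minAreaRect(c);b=cv2.boxPoints(r);b=b[np.argsort(b[:,0])];ends=((b[0]+b[1])/2,(b[2]+b[3])/2);print(r,ends)
def plane(n,p,x):
    e,d=ray(S,p);e=R.T@(e-o);d=R.T@d;q=(e+d*(x-e[0])/d[0]);print(n,np.round(q*1e3,1))
plane('root',ends[0],-.15);plane('tip',ends[1],-.224)
B=cv2.findContours(mask(im,'blue'),0,2)[0]
for q in sorted(B,key=cv2.contourArea)[::-1][:4]: print(cv2.contourArea(q),cv2.approxPolyDP(q,6,True)[:,0].tolist())
go((-.2,.05,.5))
for th in(1.,1.1):
  for d in(0,.05): print(th,d,fk(th+d,-52-np.degrees(th-.61)))
```

```text
((242.88461303710938, 199.423095703125), (24.129459381103516, 6.37905216217041), 33.690067291259766) (array([232.84615, 192.73079], dtype=float32), array([252.92308, 206.1154 ], dtype=float32))
root [-150.    59.6  191.8]
tip [-224.    50.7  187.9]
2287.0 [[182, 118], [168, 164], [204, 195], [222, 145]]
2162.5 [[171, 179], [175, 204], [219, 246], [272, 215], [270, 201], [233, 222], [236, 197], [208, 215]]
1156.0 [[39, 307], [28, 316], [28, 335], [52, 375], [47, 341], [67, 330]]
257.0 [[238, 158], [266, 181], [245, 196], [272, 186]]
box tcp [-0.0399  0.0048  0.4887] shift [ 0.1601  0.0451 -0.0117] yaw 81.76588979350149 F [-0.6  0.4 -0.1] w 0.30685954064419413 0.0 j [  22.   20.   24.    0.  -94. -121.] 21.45
1.0 0 (array([0.04418627, 0.18315932]), array([0.05363061, 0.14945762]))
1.0 0.05 (array([0.05102327, 0.18731168]), array([0.06046761, 0.15360998]))
1.1 0 (array([0.04879883, 0.18901495]), array([0.05483143, 0.15453876]))
1.1 0.05 (array([0.05601622, 0.192464  ]), array([0.06204882, 0.15798781]))
```

The peg is now at about (y 54, z 190), as predicted. I'll move over it.

Request:
{"method": "jog_arm", "body": {
  "rows": [
    [[0.02,0.006,0,0],[0.02,0.006,0,0],[0.02,0.006,0,0],[0.02,0.006,0,0],[0.02,0.006,0,0],[0.02,0.006,0,0],[0.02,0.006,0,0],[0.02,0.006,0,0],[0,0,0.03,0],[0,0,0.03,0],[0,0,0.03,0],[0,0,0.03,0],[0,0,0.02,0],[0,0,0,0],[0,0,0,0]]
  ],
  "claw": 0.55
}}

```text
time_s: 23.32
tcp_pos: [0.4738, 0.1551, 0.348]
ee_rot: [[-0.99, 0.142, 0.002], [0.142, 0.99, 0.001], [-0.002, 0.001, -1.0]]
wrist_force: [-0.2, 0.3, -0.1]
gripper_width: 0.55
gripper_force: 0.0
```

Run:
```python
from h import *
go((-.2,.054,.243))
m=camera_model('wrist');im=capture('wrist');k=mask(im,'red')
print(proj(m,R@np.array([-.2,.053,.19])+o),proj(m,R@np.array([-.224,.053,.19])+o),proj(m,R@np.array([-.2,.063,.19])+o))
c=max(cv2.findContours(k,0,1)[0],key=cv2.contourArea);print(cv2.boundingRect(c),cv2.minAreaRect(c))
```

```text
box tcp [-0.1996  0.0536  0.348 ] shift [0.0006 0.0003 0.105 ] yaw 81.81824831137111 F [-0.3  0.3 -0.1] w 0.55004422279986 0.0 j [  37.    7.  -11.    0.  -71. -135.] 23.325
[253.5475753  195.60714732] [253.53856422 170.86041005] [264.06236337 195.60301564]
(245, 169, 20, 79) ((254.5, 208.0), (78.0, 19.0), 90.0)
```

Request:
{"method": "jog_arm", "body": {
  "rows": [
    [[0,0.001,0.02,0],[0,0,0.02,0],[0,0,0.02,0],[0,0,0.02,0],[0,0,0.015,0],[0,0,0.01,0],[0,0,0,0],[0,0,0,0]]
  ]
}}

```text
time_s: 24.38
tcp_pos: [0.4741, 0.156, 0.2426]
ee_rot: [[-0.99, 0.143, 0.001], [0.143, 0.99, 0.001], [-0.001, 0.001, -1.0]]
wrist_force: [0.1, 0.3, 0.6]
gripper_width: 0.549
gripper_force: 0.0
```

Request:
{"method": "jog_arm", "body": {
  "rows": [
    [[0,0,0,0],[0,0,0,0],[0,0,0,0],[0,0,0,0]]
  ],
  "claw": 0
}}

```text
time_s: 24.88
tcp_pos: [0.4737, 0.1558, 0.242]
ee_rot: [[-0.99, 0.143, 0.0], [0.143, 0.99, 0.0], [-0.0, 0.0, -1.0]]
wrist_force: [-0.9, 0.3, 0.3]
gripper_width: 0.182
gripper_force: 0.0
```

Run:
```python
from h import *
p=st();f,A,_=ik(p)
path([(f,A-5*i) for i in range(1,8)],p)
print();path([(1.14,-86),(1.14,-91),(1.14,-96),(1.14,-101),(1.14,-106),(1.14,-111)],fk(1.14,-81)[0])
```

```text
peg [ 54.3 189. ] phi 1.070 A -74.1 foot [ 63.9 155.4] F [-1.   0.1  0.3] t 24.88
(np.float64(1.070057117631807), np.float64(-79.06637224489431)) row [-0.0081  0.0019] foot [ 53. 153.]
(np.float64(1.070057117631807), np.float64(-84.06637224489431)) row [-0.0082  0.0012] foot [ 42. 151.]
(np.float64(1.070057117631807), np.float64(-89.06637224489431)) row [-0.0083  0.0005] foot [ 30. 150.]
(np.float64(1.070057117631807), np.float64(-94.06637224489431)) row [-0.0083 -0.0002] foot [ 19. 151.]
(np.float64(1.070057117631807), np.float64(-99.06637224489431)) row [-0.0082 -0.0009] foot [  8. 152.]
(np.float64(1.070057117631807), np.float64(-104.06637224489431)) row [-0.0081 -0.0017] foot [ -3. 154.]
(np.float64(1.070057117631807), np.float64(-109.06637224489431)) row [-0.0079 -0.0024] foot [-14. 157.]

(1.14, -86) row [-0.0082  0.0009] foot [ 47. 156.]
(1.14, -91) row [-0.0083  0.0002] foot [ 36. 155.]
(1.14, -96) row [-0.0083 -0.0005] foot [ 25. 156.]
(1.14, -101) row [-0.0082 -0.0012] foot [ 13. 158.]
(1.14, -106) row [-0.0081 -0.0019] foot [  2. 160.]
(1.14, -111) row [-0.0079 -0.0026] foot [ -8. 164.]
```

Request:
{"method": "jog_arm", "body": {
  "rows": [
    [[0,0,0,0],[0,0,0,0],[0,-0.004,0.0007,0],[0,-0.0082,0.0012,0],[0,0,0,0]]
  ]
}}

```text
time_s: 25.5
tcp_pos: [0.472, 0.1435, 0.2396]
ee_rot: [[-0.99, 0.143, 0.0], [0.143, 0.99, 0.0], [-0.0, 0.0, -1.0]]
wrist_force: [1.6, 2.7, -3.4]
gripper_width: 0.145
gripper_force: 30.1
```

Request:
{"method": "jog_arm", "body": {
  "rows": [
    [[0,-0.0082,0.0007,0],[0,-0.0083,0.0002,0],[0,0,0,0]]
  ]
}}

```text
time_s: 25.88
tcp_pos: [0.4695, 0.1264, 0.2388]
ee_rot: [[-0.99, 0.144, -0.001], [0.144, 0.99, -0.001], [0.0, -0.001, -1.0]]
wrist_force: [3.9, -0.4, -5.5]
gripper_width: 0.145
gripper_force: 30.2
```

Run:
```python
from h import *
p=st();f,A,_=ik(p)
path([(f,A-5*i) for i in range(1,4)],p)
```

```text
peg [ 24.5 185.8] phi 1.075 A -92.6 foot [ 22.9 150.9] F [ 3.9  0.2 -5.5] t 25.88
(np.float64(1.0750639134120048), np.float64(-97.63752191596728)) row [-0.0083 -0.0007] foot [ 12. 152.]
(np.float64(1.0750639134120048), np.float64(-102.63752191596728)) row [-0.0082 -0.0015] foot [  0. 154.]
(np.float64(1.0750639134120048), np.float64(-107.63752191596728)) row [-0.008  -0.0022] foot [-10. 157.]
```

Request:
{"method": "jog_arm", "body": {
  "rows": [
    [[0,-0.0083,-0.0005,0],[0,-0.0082,-0.0013,0],[0,0,0,0]]
  ]
}}

```text
time_s: 26.25
tcp_pos: [0.4672, 0.1101, 0.2412]
ee_rot: [[-0.99, 0.143, 0.0], [0.143, 0.99, -0.001], [-0.0, -0.001, -1.0]]
wrist_force: [3.8, -0.8, -4.5]
gripper_width: 0.147
gripper_force: 30.2
```

```bash
cat >> h.py <<'E'
def Af(f,fy): return -np.degrees(np.arccos((fy-(.105-.16*np.cos(f)))/.13))
E
python3 - <<'E'
from h import *
p=st();f,A,ft=ik(p)
path([(x,Af(x,y)) for x,y in zip(np.linspace(f,.86,11)[1:],np.linspace(ft[0],-.022,11)[1:])],p)
E
```

```text
peg [  8.1 188.2] phi 1.076 A -102.8 foot [  0.3 154.1] F [ 3.8 -0.3 -4.5] t 26.25
(np.float64(1.0547900482428023), np.float64(-102.41565318282979)) row [-0.0024  0.0018] foot [ -2. 152.]
(np.float64(1.0331467095491575), np.float64(-102.07310365257227)) row [-0.0024  0.0019] foot [ -4. 150.]
(np.float64(1.011503370855513), np.float64(-101.74826916288241)) row [-0.0024  0.0019] foot [ -6. 148.]
(np.float64(0.9898600321618682), np.float64(-101.44169820977447)) row [-0.0024  0.002 ] foot [ -9. 146.]
(np.float64(0.9682166934682235), np.float64(-101.15393534414382)) row [-0.0024  0.002 ] foot [-11. 144.]
(np.float64(0.9465733547745788), np.float64(-100.88552094918677)) row [-0.0024  0.0021] foot [-13. 142.]
(np.float64(0.9249300160809342), np.float64(-100.63699100156434)) row [-0.0024  0.0021] foot [-15. 140.]
(np.float64(0.9032866773872894), np.float64(-100.40887682115086)) row [-0.0024  0.0022] foot [-18. 138.]
(np.float64(0.8816433386936446), np.float64(-100.20170481463079)) row [-0.0024  0.0022] foot [-20. 136.]
(np.float64(0.86), np.float64(-100.0159962186315)) row [-0.0023  0.0023] foot [-22. 133.]
```

Request:
{"method": "jog_arm", "body": {
  "rows": [
    [[0,-0.0024,0.0019,0],[0,-0.0024,0.0019,0],[0,-0.0024,0.0019,0],[0,-0.0024,0.002,0],[0,-0.0024,0.002,0],[0,0,0,0]]
  ]
}}

```text
time_s: 27.0
tcp_pos: [0.4657, 0.0988, 0.2313]
ee_rot: [[-0.99, 0.143, 0.0], [0.143, 0.99, -0.0], [-0.0, -0.0, -1.0]]
wrist_force: [1.5, -0.6, 2.7]
gripper_width: 0.146
gripper_force: 29.6
```

Request:
{"method": "jog_arm", "body": {
  "rows": [
    [[0,-0.0024,0.0021,0],[0,-0.0024,0.0021,0],[0,-0.0024,0.0022,0],[0,0,0,0]]
  ]
}}

```text
time_s: 27.5
tcp_pos: [0.4647, 0.0917, 0.2247]
ee_rot: [[-0.99, 0.143, 0.0], [0.143, 0.99, -0.0], [-0.0, -0.0, -1.0]]
wrist_force: [3.1, -2.4, 3.7]
gripper_width: 0.147
gripper_force: 29.6
```

Run:
```python
from h import *
p=st();f,A,ft=ik(p)
im=capture('side')
k=mask(im,'red')[180:225,225:290];c=max(cv2.findContours(k,0,1)[0],key=cv2.contourArea);print(cv2.minAreaRect(c))
B=cv2.findContours(mask(im,'blue'),0,2)[0]
for q in sorted(B,key=cv2.contourArea)[::-1][:2]: print(cv2.contourArea(q),cv2.approxPolyDP(q,6,True)[:,0].tolist())
```

```text
peg [-10.5 171.7] phi 0.900 A -99.7 foot [-16.4 137.3] F [ 3.4 -2.   3.7] t 27.5
((43.500003814697266, 17.5), (8.485280990600586, 4.242640495300293), 45.0)
2385.0 [[191, 119], [170, 162], [207, 193], [227, 156], [225, 141]]
2225.0 [[171, 179], [175, 204], [219, 246], [272, 215], [266, 203], [233, 222], [240, 195], [209, 215]]
```

Run:
```python
from h import *
from scipy.optimize import least_squares
S=camera_model('side')
obs=[(191,119),(170,162),(207,193)];loc=[(.0995,-.179),(.0995,-.031),(-.0995,-.031)]
def res(v):
    t=v[0];r=[]
    for (x,y),u in zip(loc,obs): r+=list(proj(S,R@np.array([x,.105+y*np.cos(t)+.03*np.sin(t),.14-y*np.sin(t)+.03*np.cos(t)])+o)-u)
    return r
q=least_squares(res,[.7]);print('theta',q.x,np.round(q.fun,1))
p=st();f,A,ft=ik(p)
path([(x,Af(x,y)) for x,y in zip([.885,.87,.855,.84,.825,.81],[-.018,-.02,-.022,-.022,-.022,-.022])],p)
```

```text
theta [0.91091911] [ 0.4 -0.7 -0.5  0.3 -0.   0.8]
peg [-10.5 171.7] phi 0.900 A -99.7 foot [-16.4 137.2] F [ 3.4 -1.1  3. ] t 27.55
(0.885, np.float64(-99.59720301539905)) row [-0.0017  0.0016] foot [-18. 136.]
(0.87, np.float64(-99.66607941014738)) row [-0.002   0.0015] foot [-20. 134.]
(0.855, np.float64(-99.74535050899983)) row [-0.002   0.0015] foot [-22. 133.]
(0.84, np.float64(-98.94175704210924)) row [-0.0005  0.0018] foot [-22. 131.]
(0.825, np.float64(-98.15063121511103)) row [-0.0005  0.0018] foot [-22. 129.]
(0.81, np.float64(-97.37192268297875)) row [-0.0005  0.0018] foot [-22. 127.]
```

Request:
{"method": "jog_arm", "body": {
  "rows": [
    [[0,-0.0017,0.0016,0],[0,-0.002,0.0015,0],[0,-0.002,0.0015,0],[0,-0.0005,0.0018,0],[0,0,0,0]]
  ]
}}

```text
time_s: 28.18
tcp_pos: [0.4638, 0.0858, 0.2183]
ee_rot: [[-0.99, 0.143, 0.0], [0.143, 0.99, -0.0], [-0.0, -0.0, -1.0]]
wrist_force: [4.2, -1.7, 3.4]
gripper_width: 0.147
gripper_force: 29.7
```

Request:
{"method": "jog_arm", "body": {
  "rows": [
    [[0,-0.0003,0.001,0],[0,0,0,0]]
  ]
}}

```text
time_s: 28.42
tcp_pos: [0.4638, 0.0856, 0.2174]
ee_rot: [[-0.99, 0.143, 0.0], [0.143, 0.99, -0.0], [-0.0, -0.0, -1.0]]
wrist_force: [4.7, -2.4, 3.6]
gripper_width: 0.145
gripper_force: 29.6
```

Request:
{"method": "jog_arm", "body": {
  "rows": [
    [[0,-0.0003,0.001,0],[0,0,0,0]]
  ]
}}

```text
time_s: 28.68
tcp_pos: [0.4638, 0.0854, 0.2164]
ee_rot: [[-0.99, 0.143, 0.0], [0.143, 0.99, 0.0], [-0.0, 0.0, -1.0]]
wrist_force: [4.9, -1.3, 3.5]
gripper_width: 0.143
gripper_force: 29.5
```

Run:
```python
from h import *
st()
```

```text
peg [-16.8 163.4] phi 0.825 A -98.0 foot [-21.7 128.8] F [ 5.  -0.6  3.5] t 28.68
```

Foot at about 129 mm and the strip is at 126. I'll go in 0.5-1 mm steps to contact.

Request:
{"method": "jog_arm", "body": {
  "rows": [
    [[0,-0.0003,0.001,0],[0,0,0,0]]
  ]
}}

```text
time_s: 28.92
tcp_pos: [0.4637, 0.0851, 0.2155]
ee_rot: [[-0.99, 0.143, 0.001], [0.143, 0.99, 0.0], [-0.001, 0.0, -1.0]]
wrist_force: [4.7, -1.2, 4.4]
gripper_width: 0.142
gripper_force: 29.6
```

Request:
{"method": "jog_arm", "body": {
  "rows": [
    [[0,-0.0003,0.001,0],[0,0,0,0]]
  ]
}}

```text
time_s: 29.18
tcp_pos: [0.4637, 0.0849, 0.2144]
ee_rot: [[-0.99, 0.143, 0.001], [0.143, 0.99, 0.0], [-0.0, 0.0, -1.0]]
wrist_force: [5.3, -1.3, 3.3]
gripper_width: 0.144
gripper_force: 29.6
```

Request:
{"method": "jog_arm", "body": {
  "rows": [
    [[0,-0.0003,0.001,0],[0,0,0,0]]
  ]
}}

```text
time_s: 29.42
tcp_pos: [0.4636, 0.0845, 0.2134]
ee_rot: [[-0.99, 0.143, 0.001], [0.143, 0.99, 0.0], [-0.0, 0.0, -1.0]]
wrist_force: [5.3, -1.3, 3.6]
gripper_width: 0.145
gripper_force: 29.6
```

Request:
{"method": "jog_arm", "body": {
  "rows": [
    [[0,-0.0003,0.001,0],[0,0,0,0]]
  ]
}}

```text
time_s: 29.68
tcp_pos: [0.4636, 0.0842, 0.2123]
ee_rot: [[-0.99, 0.143, 0.0], [0.143, 0.99, 0.0], [-0.0, 0.0, -1.0]]
wrist_force: [5.4, -1.0, 3.9]
gripper_width: 0.145
gripper_force: 29.6
```

Request:
{"method": "jog_arm", "body": {
  "rows": [
    [[0,-0.0003,0.001,0],[0,0,0,0]]
  ]
}}

```text
time_s: 29.92
tcp_pos: [0.4635, 0.0839, 0.2114]
ee_rot: [[-0.99, 0.143, 0.0], [0.143, 0.99, 0.0], [-0.0, 0.0, -1.0]]
wrist_force: [5.7, -1.3, 3.4]
gripper_width: 0.142
gripper_force: 29.6
```

Run:
```python
from h import *
st()
```

```text
peg [-18.3 158.4] phi 0.783 A -96.0 foot [-22.  123.5] F [ 5.8 -0.5  3.4] t 29.93
```

Request:
{"method": "jog_arm", "body": {
  "rows": [
    [[0,-0.0003,0.001,0],[0,0,0,0]]
  ]
}}

```text
time_s: 30.18
tcp_pos: [0.4635, 0.0836, 0.2104]
ee_rot: [[-0.99, 0.143, 0.0], [0.143, 0.99, 0.0], [-0.0, 0.0, -1.0]]
wrist_force: [4.5, -1.6, 3.6]
gripper_width: 0.144
gripper_force: 29.6
```

Request:
{"method": "jog_arm", "body": {
  "rows": [
    [[0,-0.0003,0.001,0],[0,0,0,0]]
  ]
}}

```text
time_s: 30.42
tcp_pos: [0.4634, 0.0833, 0.2093]
ee_rot: [[-0.99, 0.143, 0.0], [0.143, 0.99, 0.0], [-0.0, 0.0, -1.0]]
wrist_force: [4.7, -1.1, 2.5]
gripper_width: 0.144
gripper_force: 29.6
```

Request:
{"method": "jog_arm", "body": {
  "rows": [
    [[0,-0.0003,0.001,0],[0,0,0,0]]
  ]
}}

```text
time_s: 30.68
tcp_pos: [0.4634, 0.083, 0.2083]
ee_rot: [[-0.99, 0.143, 0.0], [0.143, 0.99, 0.0], [-0.0, 0.0, -1.0]]
wrist_force: [4.8, -1.4, 3.7]
gripper_width: 0.141
gripper_force: 29.7
```

```bash
cat >> h.py <<'E'
from scipy.optimize import least_squares
def theta():
    S=camera_model('side');im=capture('side');B=max(cv2.findContours(mask(im,'blue')[90:230,150:260],0,2)[0],key=lambda q:cv2.contourArea(q)*(cv2.boundingRect(q)[1]<60))
    P=cv2.approxPolyDP(B,5,True)[:,0]+[150,90];print('panel',P.tolist())
    near=lambda v:P[np.argmin(P@v)]
    obs=[near(np.array([.3,-1])),near(np.array([-1,0])),near(np.array([0,-1])*-1)];loc=[(.0995,-.179),(.0995,-.031),(-.0995,-.031)]
    def res(v):
        t=v[0];r=[]
        for (x,y),u in zip(loc,obs): r+=list(proj(S,R@np.array([x,.105+y*np.cos(t)+.03*np.sin(t),.14-y*np.sin(t)+.03*np.cos(t)])+o)-u)
        return r
    q=least_squares(res,[.75]);print('theta',q.x,np.round(q.fun,1));return im
E
python3 - <<'E'
from h import *
st();im=theta();k=mask(im,'red')[180:235,225:300];n,l,s,c=cv2.connectedComponentsWithStats(k);print(s[1:],c[1:]+[225,180])
S=camera_model('side');T=sense()['tcp_pos']
for d in(.045,.05,.055,.06):
    b=R.T@(T-o);print(d,np.round(proj(S,R@np.array([-.224,b[1],b[2]-d])+o),1))
E
```

```text
peg [-19.2 155.3] phi 0.758 A -94.9 foot [-22.2 120.5] F [ 4.9 -0.7  3.7] t 30.68
panel [[198, 121], [172, 162], [209, 192], [230, 160], [229, 141]]
theta [-0.66947141] [  7.6 -15.3 -45.6   7.   24.   76.8]
[[32 12  1  1  1]
 [44 18  1  1  1]
 [44 19  6  6 14]] [[257.         192.        ]
 [269.         198.        ]
 [271.64285714 201.64285714]]
0.045 [272.9 202.4]
0.05 [272.9 203.8]
0.055 [272.9 205.2]
0.06 [272.8 206.6]
```

```bash
sed -i 's/near(np.array(\[.3,-1\]))/near(np.array([.3,1]))/; s/near(np.array(\[0,-1\])\*-1)/near(np.array([0,-1]))/' h.py
python3 - <<'E'
from h import *
for off in(.046,.049,.053): st(off)
theta()
E
```

```text
peg [-19.3 162.3] phi 0.813 A -98.7 foot [-24.5 127.7] F [ 5.2 -0.2  3. ] t 30.73
peg [-19.3 159.3] phi 0.790 A -97.0 foot [-23.5 124.6] F [ 5.2 -0.2  3. ] t 30.73
peg [-19.3 155.3] phi 0.758 A -94.9 foot [-22.2 120.5] F [ 5.2 -0.2  3. ] t 30.73
panel [[198, 121], [172, 162], [209, 192], [230, 160], [229, 141]]
theta [0.43865195] [ 12.4   7.3 -54.6   0.6   4.1  -0.4]
```

```bash
sed -i 's/near(np.array(\[-1,0\]))/near(np.array([1,0]))/' h.py
python3 - <<'E'
from h import *
theta()
E
```

```text
panel [[198, 121], [172, 162], [209, 192], [230, 160], [229, 141]]
theta [0.75842182] [ 0.5 -0.6 -0.6 -0.6 -0.   0.8]
```

Request:
{"method": "jog_arm", "body": {
  "rows": [
    [[0,-0.0003,0.001,0],[0,0,0,0]]
  ]
}}

```text
time_s: 31.08
tcp_pos: [0.4634, 0.0828, 0.2075]
ee_rot: [[-0.99, 0.143, 0.001], [0.143, 0.99, 0.0], [-0.0, 0.0, -1.0]]
wrist_force: [5.4, -1.0, 3.9]
gripper_width: 0.144
gripper_force: 29.5
```

Request:
{"method": "jog_arm", "body": {
  "rows": [
    [[0,-0.0003,0.001,0],[0,0,0,0]]
  ]
}}

```text
time_s: 31.32
tcp_pos: [0.4634, 0.0827, 0.2072]
ee_rot: [[-0.99, 0.142, 0.001], [0.142, 0.99, 0.0], [-0.001, 0.001, -1.0]]
wrist_force: [1.7, 0.2, 8.6]
gripper_width: 0.14
gripper_force: 29.2
```

Request:
{"method": "jog_arm", "body": {
  "rows": [
    [[0,-0.0003,0.001,0],[0,0,0,0]]
  ]
}}

```text
time_s: 31.58
tcp_pos: [0.4635, 0.0826, 0.207]
ee_rot: [[-0.99, 0.142, 0.002], [0.142, 0.99, 0.001], [-0.002, 0.001, -1.0]]
wrist_force: [0.8, 0.7, 12.9]
gripper_width: 0.143
gripper_force: 28.9
```

Contact with the strip top (about 9 N). The peg sits 47 mm below the TCP. I'll slide towards -y at constant foot height.

Run:
```python
from h import *
p=st(.047);p=st(.0466)
def inv(fy,fz):
    g=np.array([fy,fz])-Hn;d=np.linalg.norm(g);c=np.arccos((d*d+.16**2-.13**2)/(2*d*.16));f=np.arctan2(g[1],-g[0])+c;return f
ft=ik(p)[2];q=p
for i in range(1,13):
    fy=ft[0]-.0015*i;f=inv(fy,ft[1]);w,_=fk(f,Af(f,fy));print(round(fy*1e3,1),round(f,3),np.round([w[0]-q[0],q[1]-w[1]],5));q=w
for fy in(-.028,-.032,-.036): 
    f=inv(fy,.116);print('home',fy,f,fk(f,Af(f,fy))[0]+[0,.0466])
```

```text
peg [-19.7 160. ] phi 0.795 A -97.6 foot [-24.3 125.4] F [ 0.7  0.8 12.9] t 31.57
peg [-19.7 160.4] phi 0.798 A -97.8 foot [-24.4 125.8] F [ 0.7  0.8 12.9] t 31.57
-25.9 0.796 [-1.15e-03  5.00e-05]
-27.4 0.795 [-1.15e-03  5.00e-05]
-28.9 0.793 [-1.15e-03  6.00e-05]
-30.4 0.791 [-1.16e-03  6.00e-05]
-31.9 0.789 [-1.16e-03  6.00e-05]
-33.4 0.787 [-1.16e-03  7.00e-05]
-34.9 0.784 [-1.16e-03  7.00e-05]
-36.4 0.782 [-1.17e-03  7.00e-05]
-37.9 0.779 [-1.17e-03  7.00e-05]
-39.4 0.777 [-1.17e-03  8.00e-05]
-40.9 0.774 [-1.17e-03  8.00e-05]
-42.4 0.772 [-1.18e-03  8.00e-05]
home -0.028 0.7190473621187681 [-0.02460483  0.19743494]
home -0.032 0.7156699105698427 [-0.02762355  0.1973253 ]
home -0.036 0.7115373931096634 [-0.03066315  0.19719072]
```

Request:
{"method": "jog_arm", "body": {
  "rows": [
    [[0,-0.0015,0,0],[0,0,0,0]]
  ]
}}

```text
time_s: 31.82
tcp_pos: [0.4635, 0.0822, 0.207]
ee_rot: [[-0.99, 0.142, 0.003], [0.142, 0.99, 0.003], [-0.002, 0.004, -1.0]]
wrist_force: [0.2, 5.7, 12.9]
gripper_width: 0.139
gripper_force: 28.9
```

Request:
{"method": "jog_arm", "body": {
  "rows": [
    [[0,-0.0012,-0.0003,0],[0,0,0,0]]
  ]
}}

```text
time_s: 32.08
tcp_pos: [0.4635, 0.0815, 0.2071]
ee_rot: [[-0.99, 0.142, 0.003], [0.142, 0.99, 0.004], [-0.003, 0.005, -1.0]]
wrist_force: [0.7, 6.5, 10.8]
gripper_width: 0.148
gripper_force: 29.1
```

Request:
{"method": "jog_arm", "body": {
  "rows": [
    [[0,-0.0012,0,0],[0,0,0,0]]
  ]
}}

```text
time_s: 32.33
tcp_pos: [0.4634, 0.0807, 0.2071]
ee_rot: [[-0.99, 0.142, 0.004], [0.142, 0.99, 0.005], [-0.003, 0.005, -1.0]]
wrist_force: [-0.3, 8.9, 10.8]
gripper_width: 0.141
gripper_force: 29.1
```

Request:
{"method": "jog_arm", "body": {
  "rows": [
    [[0,-0.0012,0,0],[0,0,0,0]]
  ]
}}

```text
time_s: 32.58
tcp_pos: [0.4632, 0.0795, 0.207]
ee_rot: [[-0.99, 0.142, 0.004], [0.142, 0.99, 0.005], [-0.003, 0.005, -1.0]]
wrist_force: [0.5, 9.5, 9.5]
gripper_width: 0.147
gripper_force: 29.2
```

Sliding smoothly; continuing.

Request:
{"method": "jog_arm", "body": {
  "rows": [
    [[0,-0.0012,0,0],[0,0,0,0]]
  ]
}}

```text
time_s: 32.83
tcp_pos: [0.4626, 0.0777, 0.2063]
ee_rot: [[-0.99, 0.142, 0.002], [0.142, 0.99, 0.003], [-0.002, 0.004, -1.0]]
wrist_force: [6.0, 1.1, 0.2]
gripper_width: 0.144
gripper_force: 29.9
```

Request:
{"method": "jog_arm", "body": {
  "rows": [
    [[0,-0.0012,0,0],[0,0,0,0]]
  ]
}}

```text
time_s: 33.08
tcp_pos: [0.4623, 0.0754, 0.2053]
ee_rot: [[-0.99, 0.142, 0.001], [0.142, 0.99, 0.001], [-0.001, 0.001, -1.0]]
wrist_force: [6.7, 0.9, 1.0]
gripper_width: 0.144
gripper_force: 29.9
```

Request:
{"method": "jog_arm", "body": {
  "rows": [
    [[0,-0.0012,0,0],[0,0,0,0]]
  ]
}}

```text
time_s: 33.33
tcp_pos: [0.4621, 0.0742, 0.2052]
ee_rot: [[-0.99, 0.143, 0.001], [0.143, 0.99, 0.001], [-0.001, 0.001, -1.0]]
wrist_force: [6.6, 1.2, 0.3]
gripper_width: 0.147
gripper_force: 29.9
```

Run:
```python
from h import *
st(.0466)
```

```text
peg [-28.1 158.6] phi 0.773 A -101.3 foot [-35.  124.2] F [6.3 2.1 0.3] t 33.33
```

The force dropped and the tool sank: the foot has found the hole. I'll lower it home.

Request:
{"method": "jog_arm", "body": {
  "rows": [
    [[0,-0.0002,0.001,0],[0,0,0,0]]
  ]
}}

```text
time_s: 33.58
tcp_pos: [0.4621, 0.074, 0.2041]
ee_rot: [[-0.99, 0.143, 0.001], [0.143, 0.99, 0.001], [-0.0, 0.001, -1.0]]
wrist_force: [6.5, 1.8, 0.1]
gripper_width: 0.141
gripper_force: 29.9
```

Request:
{"method": "jog_arm", "body": {
  "rows": [
    [[0,-0.0002,0.001,0],[0,0,0,0]]
  ]
}}

```text
time_s: 33.83
tcp_pos: [0.4621, 0.0737, 0.2031]
ee_rot: [[-0.99, 0.143, 0.001], [0.143, 0.99, 0.001], [-0.0, 0.001, -1.0]]
wrist_force: [5.2, 1.3, 0.8]
gripper_width: 0.145
gripper_force: 29.9
```

Request:
{"method": "jog_arm", "body": {
  "rows": [
    [[0,-0.0002,0.001,0],[0,0,0,0]]
  ]
}}

```text
time_s: 34.08
tcp_pos: [0.462, 0.0735, 0.2022]
ee_rot: [[-0.99, 0.143, 0.001], [0.143, 0.99, 0.001], [-0.0, 0.001, -1.0]]
wrist_force: [6.6, 1.1, 0.5]
gripper_width: 0.149
gripper_force: 29.9
```

Request:
{"method": "jog_arm", "body": {
  "rows": [
    [[0,-0.0002,0.001,0],[0,0,0,0]]
  ]
}}

```text
time_s: 34.33
tcp_pos: [0.462, 0.0732, 0.2012]
ee_rot: [[-0.99, 0.143, 0.001], [0.143, 0.99, 0.001], [-0.0, 0.001, -1.0]]
wrist_force: [5.6, 0.4, 0.7]
gripper_width: 0.146
gripper_force: 29.9
```

Request:
{"method": "jog_arm", "body": {
  "rows": [
    [[0,-0.0002,0.001,0],[0,0,0,0]]
  ]
}}

```text
time_s: 34.58
tcp_pos: [0.462, 0.073, 0.2003]
ee_rot: [[-0.99, 0.143, 0.001], [0.143, 0.99, 0.001], [-0.0, 0.001, -1.0]]
wrist_force: [5.4, 0.0, 0.6]
gripper_width: 0.149
gripper_force: 29.9
```

Request:
{"method": "jog_arm", "body": {
  "rows": [
    [[0,-0.0002,0.001,0],[0,0,0,0]]
  ]
}}

```text
time_s: 34.83
tcp_pos: [0.4619, 0.0727, 0.1993]
ee_rot: [[-0.99, 0.143, 0.0], [0.143, 0.99, 0.001], [-0.0, 0.001, -1.0]]
wrist_force: [5.4, 0.7, 0.8]
gripper_width: 0.142
gripper_force: 29.8
```

Request:
{"method": "jog_arm", "body": {
  "rows": [
    [[0,-0.0002,0.001,0],[0,0,0,0]]
  ]
}}

```text
time_s: 35.08
tcp_pos: [0.4619, 0.0724, 0.1984]
ee_rot: [[-0.99, 0.143, 0.001], [0.143, 0.99, 0.001], [-0.0, 0.001, -1.0]]
wrist_force: [6.1, 0.5, 0.6]
gripper_width: 0.147
gripper_force: 29.8
```

Request:
{"method": "jog_arm", "body": {
  "rows": [
    [[0,-0.0002,0.001,0],[0,0,0,0]]
  ]
}}

```text
time_s: 35.33
tcp_pos: [0.4619, 0.0722, 0.1975]
ee_rot: [[-0.99, 0.143, 0.001], [0.143, 0.99, 0.001], [-0.0, 0.001, -1.0]]
wrist_force: [5.8, 0.6, 2.3]
gripper_width: 0.141
gripper_force: 29.7
```

Request:
{"method": "jog_arm", "body": {
  "rows": [
    [[0,-0.0002,0.001,0],[0,0,0,0]]
  ]
}}

```text
time_s: 35.58
tcp_pos: [0.4619, 0.0721, 0.1973]
ee_rot: [[-0.99, 0.142, 0.001], [0.142, 0.99, 0.001], [-0.001, 0.001, -1.0]]
wrist_force: [4.1, 1.2, 7.5]
gripper_width: 0.143
gripper_force: 29.3
```

Request:
{"method": "jog_arm", "body": {
  "rows": [
    [[0,-0.0002,0.001,0],[0,0,0,0]]
  ]
}}

```text
time_s: 35.83
tcp_pos: [0.462, 0.0721, 0.1971]
ee_rot: [[-0.99, 0.142, 0.002], [0.142, 0.99, 0.001], [-0.001, 0.001, -1.0]]
wrist_force: [1.2, 1.0, 11.9]
gripper_width: 0.148
gripper_force: 29.0
```

Run:
```python
from h import *
st(.0466);theta()
```

```text
peg [-30.2 150.5] phi 0.712 A -98.5 foot [-35.4 115.9] F [ 1.   1.2 11.9] t 35.83
panel [[201, 123], [173, 161], [211, 191], [232, 163], [233, 143]]
theta [0.67188236] [ 1.1 -0.9 -0.5  0.1 -0.9  1.3]
```

The foot is bottomed at 116 mm (10 mm deep) and the lid is at 0.67. I'll relax, release and retreat.

Request:
{"method": "jog_arm", "body": {
  "rows": [
    [[0,0,-0.0015,0],[0,0,0,0]]
  ]
}}

```text
time_s: 36.12
tcp_pos: [0.4619, 0.0721, 0.1974]
ee_rot: [[-0.99, 0.143, 0.001], [0.143, 0.99, 0.001], [-0.001, 0.001, -1.0]]
wrist_force: [3.8, 1.8, 4.2]
gripper_width: 0.146
gripper_force: 29.6
```

Request:
{"method": "jog_arm", "body": {
  "rows": [
    [[0,0,0,0],[0,0,0,0],[0,0,0,0],[0,0,-0.01,0],[0,0,-0.02,0],[0,0,-0.03,0],[0,0,-0.04,0],[0.02,0,-0.04,0],[0.04,0,-0.04,0],[0.04,0,0,0],[0,0,0,0]]
  ],
  "claw": 0.45
}}

```text
time_s: 37.5
tcp_pos: [0.3605, 0.0853, 0.3787]
ee_rot: [[-0.99, 0.141, 0.002], [0.141, 0.99, 0.002], [-0.002, 0.003, -1.0]]
wrist_force: [0.7, -0.3, -0.7]
gripper_width: 0.449
gripper_force: 0.0
```

Run:
```python
from h import *
go((0,0,0));im=theta();S=camera_model('side')
k=mask(im,'red')[170:235,225:290];c=max(cv2.findContours(k,0,1)[0],key=cv2.contourArea);r=cv2.minAreaRect(c);b=cv2.boxPoints(r)+[225,170];b=b[np.argsort(b[:,0])]
for n,p,x in(('root',(b[0]+b[1])/2,-.15),('tip',(b[2]+b[3])/2,-.224)):
    e,d=ray(S,p);e=R.T@(e-o);d=R.T@d;print(n,np.round((e+d*(x-e[0])/d[0])*1e3,1))
```

```text
box tcp [-0.3018 -0.0316  0.3787] shift [-0.3012  0.03    0.3793] yaw 81.92120461726178 F [ 0.7 -0.2 -0.7] w 0.44890110207022554 0.0 j [  39.   -8.  -22.   -0.  -75. -137.] 37.5
panel [[201, 123], [173, 161], [211, 191], [242, 149]]
theta [0.67188236] [ 1.1 -0.9 -0.5  0.1 -0.9  1.3]
root [-150.   -30.6  155. ]
tip [-224.   -32.   148.5]
```

The lid is still at 0.67, the peg is at (-31, 152) as expected for the home position, and the gripper is clear. Handing in.

```bash
python3 -c "
from station import *
print(finish_job())"
```

```text
the job is handed in; nothing more can be done
None
```

Handed in: the lid stands propped open at about 0.67 rad, with the rod's foot bottomed in the strip's hole (about 10 mm deep by the measured pose) and the gripper clear. On the first swing I forced the rod: its pull dragged the lid from about 1.0 down to 0.61 rad, with the wrist force reaching about 42 N (not against the strip), so I had to re-lift the lid by its handle and take the peg again.

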